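# Lid the dose boxes from the lid drawer

## Task

Two or three open dose boxes are ready for delivery: stand every one of them upright on the white delivery board, pull the drawer of the low lid cabinet right out to its stop, and lay one lid squarely on top of each box, its edges flush with the box all round. When all are covered, push the drawer fully home, with any spare lid left in it, and do not disturb the other things on the table.

Things in the scene. Friction and masses are not known exactly. Their poses are not given: they have to be found in the camera images.
- box1: One of up to three identical open-topped dose boxes (absent in some runs), pale wood, 90 (its x) x 56 (its y) x 50 mm tall, walls 5 mm, filled with sachets to 12 mm below the rim, about 0.18 kg, loose. Origin at the centre of its underside, z up; the rim is at z = 50 mm. Stands on the table, in front of and to the left of the drawer, at the start; grip it across the 56 mm width
- box2: One of up to three identical open-topped dose boxes (absent in some runs), pale wood, 90 (its x) x 56 (its y) x 50 mm tall, walls 5 mm, filled with sachets to 12 mm below the rim, about 0.18 kg, loose. Origin at the centre of its underside, z up; the rim is at z = 50 mm. Stands on the table, in front of and to the left of the drawer, at the start; grip it across the 56 mm width
- box3: One of up to three identical open-topped dose boxes (absent in some runs), pale wood, 90 (its x) x 56 (its y) x 50 mm tall, walls 5 mm, filled with sachets to 12 mm below the rim, about 0.18 kg, loose. Origin at the centre of its underside, z up; the rim is at z = 50 mm. Stands on the table, in front of and to the left of the drawer, at the start; grip it across the 56 mm width
- lid1: One of three identical loose flat lids, pale wood plate 90 (its x) x 56 (its y) x 8 mm with a black bar handle on top, 44 mm long (along x) x 14 mm wide x 20 mm tall, centred; about 0.08 kg. Any lid suits any box; there is no lip, it simply rests on the rim. Origin at the centre of its underside, z up. At the start they lie side by side, 76 mm apart, in the closed drawer
- lid2: One of three identical loose flat lids, pale wood plate 90 (its x) x 56 (its y) x 8 mm with a black bar handle on top, 44 mm long (along x) x 14 mm wide x 20 mm tall, centred; about 0.08 kg. Any lid suits any box; there is no lip, it simply rests on the rim. Origin at the centre of its underside, z up. At the start they lie side by side, 76 mm apart, in the closed drawer
- lid3: One of three identical loose flat lids, pale wood plate 90 (its x) x 56 (its y) x 8 mm with a black bar handle on top, 44 mm long (along x) x 14 mm wide x 20 mm tall, centred; about 0.08 kg. Any lid suits any box; there is no lip, it simply rests on the rim. Origin at the centre of its underside, z up. At the start they lie side by side, 76 mm apart, in the closed drawer
- board: White delivery board, fixed to the table, 160 (its x) x 300 (its y) x 8 mm thick; origin at the centre of its underside, top at z = 8 mm, a blue line near each short end. Room for three boxes side by side along its y
- cabinet: Low dark red lid cabinet, fixed, 220 (its x) x 283 (its y) x 90 mm tall; origin at the centre of its underside. Its front faces along its own -x, towards the robot, and holds one drawer
- drawer (a joint): Drawer of the cabinet: 0 m = fully shut, 0.145 m = pulled right out to its stop; it slides along the cabinet's -x with light friction (1 N plus 4 N per m/s), no spring, and stays where left
- drawer_knob (a point): Grip point on the brass knob of the drawer, 35 mm in front of the drawer's face and 58 mm above the table (cabinet top 32 mm higher). The knob is round about an axis along the cabinet's x, 28 mm in diameter and 16 mm long there, with a thinner neck behind; it moves with the drawer and can be pinched from above, fingers closing along the cabinet's y
- drawer_in (a point): Centre of the inner floor of the drawer's front compartment, 18 mm above the table, where the lids lie; compartment 115 (along the cabinet's x) x 245 (along its y) mm, side walls rise 40 mm above this floor, the front panel 66 mm. It moves with the drawer; with the drawer at its stop the whole compartment is clear of the cabinet. Axes as the cabinet's
- pot: Bystander: open steel pot, 110 mm across, 75 mm tall, loose; origin at the centre of its underside; leave alone
- jar: Bystander: amber jar, 64 mm across, 100 mm tall, loose; origin at the centre of its underside; leave alone
- weight: Bystander: brass weight, 48 mm across, 50 mm tall, loose; origin at the centre of its underside; leave alone
- mortar: Bystander: white mortar bowl, 100 mm across, 70 mm tall, loose; origin at the centre of its underside; leave alone
- dish: Bystander: brass scale dish, 100 mm across, 22 mm tall, loose; origin at the centre of its underside; leave alone
- carton: Bystander: cardboard carton, 100 x 70 x 60 mm tall, loose; origin at the centre of its underside; leave alone
Not all that is in view belongs to the job. What is shaped like the box3 but black or pink is not meant.

How it is judged (in metres and radians):
On the way, in this order (a step that is already met when the one before it is completed fails the run):
1. the drawer is pulled right out to its stop (within 5 mm) (value of joint drawer above 0.14 m), for 0.2 s.
2. every box stands on the board with a lid flush on top (x of box1 in the frame of board between -0.06 and 0.06 m and y of box1 in the frame of board between -0.135 and 0.135 m and z of box1 in the frame of board between 0.005 and 0.012 m and angle between each of box1, box2, box3's own z axis and vertical below 0.06 rad and ((horizontal distance between lid1 and box1 below 0.006 m and angle between the x axis of lid1 and the x axis of box1, either way round below 0.08 rad and z of lid1 in the frame of box1 between 0.047 and 0.053 m and angle between lid1's own z axis and vertical below 0.06 rad) or (horizontal distance between lid2 and box1 below 0.006 m and angle between the x axis of lid2 and the x axis of box1, either way round below 0.08 rad and z of lid2 in the frame of box1 between 0.047 and 0.053 m and angle between lid2's own z axis and vertical below 0.06 rad) or (horizontal distance between lid3 and box1 below 0.006 m and angle between the x axis of lid3 and the x axis of box1, either way round below 0.08 rad and z of lid3 in the frame of box1 between 0.047 and 0.053 m and angle between lid3's own z axis and vertical below 0.06 rad)) and x of box2 in the frame of board between -0.06 and 0.06 m and y of box2 in the frame of board between -0.135 and 0.135 m and z of box2 in the frame of board between 0.005 and 0.012 m and ((horizontal distance between lid1 and box2 below 0.006 m and angle between the x axis of lid1 and the x axis of box2, either way round below 0.08 rad and z of lid1 in the frame of box2 between 0.047 and 0.053 m and angle between lid1's own z axis and vertical below 0.06 rad) or (horizontal distance between lid2 and box2 below 0.006 m and angle between the x axis of lid2 and the x axis of box2, either way round below 0.08 rad and z of lid2 in the frame of box2 between 0.047 and 0.053 m and angle between lid2's own z axis and vertical below 0.06 rad) or (horizontal distance between lid3 and box2 below 0.006 m and angle between the x axis of lid3 and the x axis of box2, either way round below 0.08 rad and z of lid3 in the frame of box2 between 0.047 and 0.053 m and angle between lid3's own z axis and vertical below 0.06 rad)) and x of box3 in the frame of board between -0.06 and 0.06 m and y of box3 in the frame of board between -0.135 and 0.135 m and z of box3 in the frame of board between 0.005 and 0.012 m and ((horizontal distance between lid1 and box3 below 0.006 m and angle between the x axis of lid1 and the x axis of box3, either way round below 0.08 rad and z of lid1 in the frame of box3 between 0.047 and 0.053 m and angle between lid1's own z axis and vertical below 0.06 rad) or (horizontal distance between lid2 and box3 below 0.006 m and angle between the x axis of lid2 and the x axis of box3, either way round below 0.08 rad and z of lid2 in the frame of box3 between 0.047 and 0.053 m and angle between lid2's own z axis and vertical below 0.06 rad) or (horizontal distance between lid3 and box3 below 0.006 m and angle between the x axis of lid3 and the x axis of box3, either way round below 0.08 rad and z of lid3 in the frame of box3 between 0.047 and 0.053 m and angle between lid3's own z axis and vertical below 0.06 rad))), for 0.3 s.
At the end, for the whole second after the job is handed in: Every box stands on the board (centre within 60 mm of the board centre along its x, 135 mm along y), a lid flat on its rim, centred within 6 mm and turned under 0.08 rad; any spare lid is in the drawer; the drawer is shut within 5 mm; all at rest (all of step 2 and ((x of lid1 in the frame of drawer_in between -0.06 and 0.06 m and y of lid1 in the frame of drawer_in between -0.125 and 0.125 m and z of lid1 in the frame of drawer_in between -0.005 and 0.04 m) or (x of lid1 in the frame of board between -0.06 and 0.06 m and y of lid1 in the frame of board between -0.135 and 0.135 m and z of lid1 in the frame of board between 0.05 and 0.065 m)) and ((x of lid2 in the frame of drawer_in between -0.06 and 0.06 m and y of lid2 in the frame of drawer_in between -0.125 and 0.125 m and z of lid2 in the frame of drawer_in between -0.005 and 0.04 m) or (x of lid2 in the frame of board between -0.06 and 0.06 m and y of lid2 in the frame of board between -0.135 and 0.135 m and z of lid2 in the frame of board between 0.05 and 0.065 m)) and ((x of lid3 in the frame of drawer_in between -0.06 and 0.06 m and y of lid3 in the frame of drawer_in between -0.125 and 0.125 m and z of lid3 in the frame of drawer_in between -0.005 and 0.04 m) or (x of lid3 in the frame of board between -0.06 and 0.06 m and y of lid3 in the frame of board between -0.135 and 0.135 m and z of lid3 in the frame of board between 0.05 and 0.065 m)) and value of joint drawer below 0.005 m and linear speed of each of box1, box2, box3, lid1, lid2, lid3 below 0.02 m/s); the robot touches nothing.
It fails at once if a bystander (pot, jar, weight, mortar, dish, carton) is moved more than 30 mm (distance of any of pot, jar, weight, mortar, dish, carton from where it was at the start of the episode above 0.03 m).
Of box1, box2, box3 only 2 to 3 are there at a start; the rules pass over those that are not, and their reading is None.
At some moment in a run one of box1, box2, box3 may be knocked a few centimetres aside while the robot is not near it.
Once in a run the grip may slacken for a moment while it holds something.
It also fails if it takes over 210 s, if anything falls off the work surface, if the arm or the gripper's body presses on something with over 40 N, if the wrist force passes 120 N, or if a joint passes its speed limit or range.

## Robot

A 6-joint arm with a two-finger parallel gripper is mounted at the origin on the work surface. World frame = base frame: x ahead of the robot, y to its left, z up, the work surface at z = 0. Lengths are in mm, angles in rad, forces in N, time in s.
With the tool pointing down it reaches from about 325 to 900 mm from the base axis. Payload 3.5 kg.
Tool frame: the origin (TCP) lies on the centre line of the jaws, within the pads' length; the fingertips stand 14 mm ahead of it and the grasp point (between the pads) lies 5 mm behind it; y points along the fingers, z is the direction in which the jaws open and shut, and the axes are right-handed (so a half turn about y gives the same grasp; the last joint's range is limited). The gripper opens to 85 mm and grips with 20 to 120 N. Pads are 22 mm wide; open, the fingers measure 114 mm over their backs; the gripper's body (76 mm by 85 mm) begins 54 mm behind the grasp point. The pads swing forward as they close: fully open they stand 13 mm farther back than shut.
Start: joints at [1.181, 0.276, -0.026, 1.268, 0, 1.467], TCP at [176.809, 599.467, 245.313] pointing down, gripper open.
Joint ranges: [-3.12, 3.12], [-0.85, 1.88], [-1.08, 1.24], [-1.95, 2.15], [-1.57, 1.53], [-3.14, 3.14]. Speed limits (rad/s): [2.57, 2.57, 3.14, 3.14, 3.14, 3.14].

## Interface

Orientations are given as a unit quaternion [x, y, z, w].
In Python, from station import arm gives the robot as it stands.
- The arm moves only by the shell command python3 -m pendant 'ROWS' [FORCE]. ROWS is JSON, a list of rows, each an object with "grip": the gripper command: -1 is shut, 1 is fully open, values between are in proportion; "delta_pos": the shift along the tool's x, y, z in mm, a list of three; "turn": the turn, a rotation vector about the tool's x, y, z in rad, a list of three. A call has exactly 8 rows; each row is the pose to reach, as a shift and turn from the pose commanded when the call began, along the tool's axes at that moment; what a row does not reach only later rows make up. A row lasts 1/12 s, in which the tool goes at most 41.7 mm and 7.16 degrees, less where a joint would pass 70% of its speed; a pose out of reach is approached as far as the arm can. A call with a gripper value outside its range is refused whole. The fingers move at their own pace and stop on an object; FORCE is the grip in N (left out, the last holds). Time passes only in rows, so rows that repeat a pose let the fingers close, or fill a call up. It gives the time, the measured TCP pose, the force and the opening at its end, in the units of the state.
- arm.get_obs(): the state, without advancing time (a new reading comes with each control period).
- arm.grab_frame(name): name is "scene" or "top"; returns the picture (400x640x3 uint8, blue, green, red); there is no depth.
- arm.camera_info(name): a dict with "K" (3x3 intrinsics, pixels), "R" (3x3) and "t" (3): a world point X has camera coordinates R X + t. Camera axes: x right, y down, z forward; pixel columns grow to the right and rows downward; lengths in mm; the calibration is good to about 2 mm. A picture is of the moment at which its call begins. camera_info takes no time and is no camera call.
- arm.close_job(): hands the job in, once; it reports no verdict.
The state is a dict: "time_s": time; "joint_pos": joint angles; "joint_vel": joint speeds; "joint_torque": joint torques, N m; "eef_pos": TCP position; "eef_rot": TCP orientation; "ft_force": force on the tool from outside, world axes, zero at the start; "moment": the same for the moment, N m; "opening": opening from 0.0 (shut) to 1.0 (fully open).
Only numpy, scipy, OpenCV 4.12 (cv2) and the standard library are available. Lean on these libraries where they do the work, as an engineer would, in place of code of your own. Each camera call takes 0.05 s, during which the arm holds its last target.

## Working session

There is one attempt and no reset: what is moved stays moved. The work goes in short steps, Python scripts to look and compute and a shell command to move; the robot and the scene stay as the last step left them, time stands still between calls to the robot, and variables do not carry over. Pictures are saved under pics/ and viewed, and the job is handed in when it is done.

```bash
ls; mkdir -p pics; cat > h.py <<'E'
import numpy as np, cv2
from station import arm
def cam(n):
    c=arm.camera_info(n); return np.array(c["K"]),np.array(c["R"]),np.array(c["t"]).ravel()
def ray(n,u,v,z):
    K,R,t=cam(n); d=R.T@np.linalg.inv(K)@np.array([u,v,1.]); o=-R.T@t
    return o+d*(z-o[2])/d[2]
def proj(n,X):
    K,R,t=cam(n); p=K@(R@np.array(X,float)+t); return p[:2]/p[2]
E
python3 - <<'E'
from h import *
for n in("scene","top"):
    im=arm.grab_frame(n); cv2.imwrite(f"pics/{n}0.png",im)
    K,R,t=cam(n); print(n,K.tolist(),R.round(3).tolist(),(-R.T@t).round())
o=arm.get_obs(); print(o)
E
```

```text
pics
scene [[407.7248414594264, 0.0, 316.76865540697406], [0.0, 407.7248414594264, 197.30507637837553], [0.0, 0.0, 1.0]] [[0.672, 0.74, 0.001], [0.598, -0.543, -0.59], [-0.436, 0.397, -0.808]] [1026. -388.  966.]
top [[490.41847770762524, 0.0, 309.78939355411836], [0.0, 490.41847770762524, 197.18136467630362], [0.0, 0.0, 1.0]] [[0.002, -1.0, -0.001], [-0.983, -0.001, -0.183], [0.183, 0.001, -0.983]] [ 258.   52. 1581.]
{'time_s': 0.1, 'joint_pos': array([ 1.18059383e+00,  2.77076469e-01, -2.77689727e-02,  1.26800250e+00,
        9.31159054e-06,  1.46737424e+00]), 'joint_vel': array([ 4.79986585e-05, -1.66843991e-03,  2.74755572e-03, -4.06941272e-04,
        5.59800317e-04, -1.17519016e-03]), 'joint_torque': array([-5.22753708e-04, -4.46708214e+01,  2.96128356e+01,  8.51194403e-03,
       -1.70239291e-04, -1.14454161e-05]), 'eef_pos': array([176.5473653 , 598.8270142 , 244.24747428]), 'eef_rot': array([ 0.70055211, -0.10122545,  0.10086463, -0.69914696]), 'ft_force': array([0.60332331, 0.13911734, 0.49713758]), 'moment': array([-0.01480121, -0.01532244, -0.02117708]), 'opening': 1.0008552736395042}
```

View pics/scene0.png

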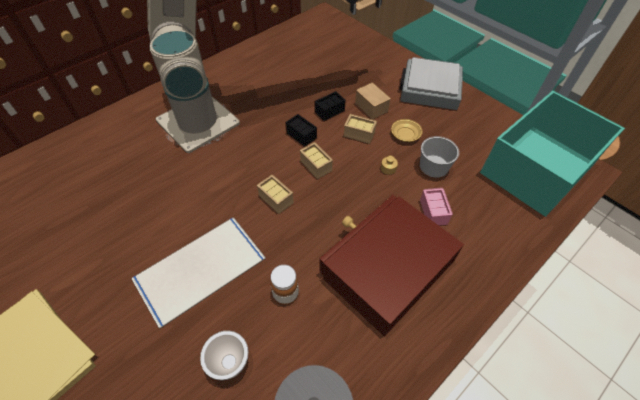

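View pics/top0.png

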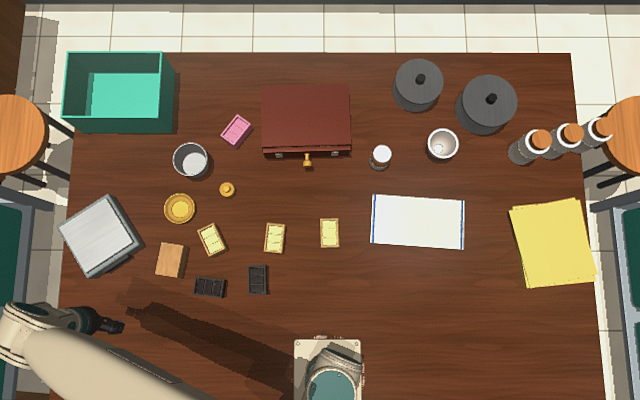

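```bash
python3 - <<'E'
from h import *
from scipy.spatial.transform import Rotation as R
print(R.from_quat(arm.get_obs()["eef_rot"]).as_matrix().round(3))
E
```

```text
[[ 0.959 -0.001  0.283]
 [-0.283 -0.002  0.959]
 [-0.    -1.    -0.002]]
```

Three pale boxes sit in the top view at about (211,240), (275,238) and (330,233). The board is at (418,222), the cabinet at (307,120) and its knob at (307,160). Next I'll measure them.

```bash
python3 - <<'E'
from h import *
im=cv2.imread("pics/top0.png")
cv2.imwrite("pics/crop1.png",cv2.resize(im[200:280,180:360],None,fx=4,fy=4,interpolation=cv2.INTER_CUBIC))
cv2.imwrite("pics/crop2.png",cv2.resize(im[70:190,250:400],None,fx=4,fy=4,interpolation=cv2.INTER_CUBIC))
hsv=cv2.cvtColor(im,cv2.COLOR_BGR2HSV)
for p in [(211,240),(205,232),(275,238),(283,225),(330,220),(330,233),(320,233),(418,222),(373,222),(307,100),(307,153),(307,160)]: print(p,hsv[p[1],p[0]])
E
```

```text
(211, 240) [ 30  75 237]
(205, 232) [ 31  77 237]
(275, 238) [ 31  79 236]
(283, 225) [ 19 124 247]
(330, 220) [ 22 110 149]
(330, 233) [ 31  86 236]
(320, 233) [ 17 127 169]
(418, 222) [ 34  15 238]
(373, 222) [109 145 186]
(307, 100) [  6 159 117]
(307, 153) [ 19 172 148]
(307, 160) [ 19 169 171]
```

View pics/crop1.png

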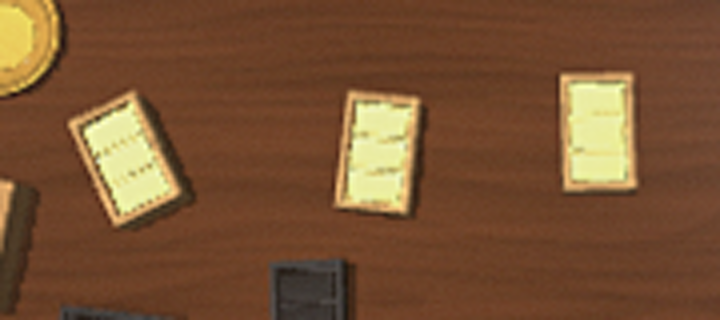

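View pics/crop2.png

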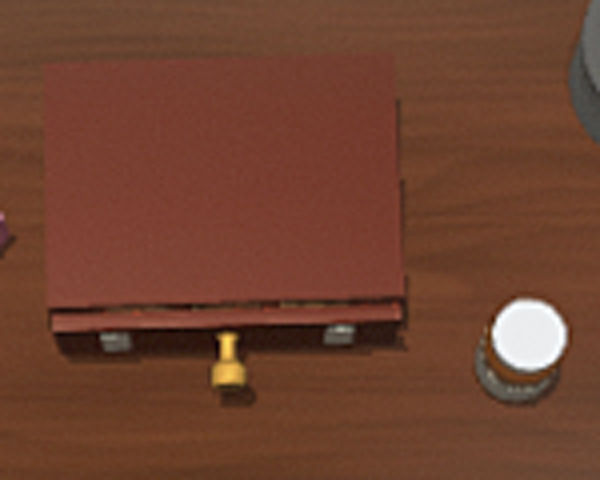

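```bash
cat >> h.py <<'E'
def pale(im):
    h=cv2.cvtColor(im,cv2.COLOR_BGR2HSV); return cv2.inRange(h,(12,60,120),(38,190,255))
def rect_at(n,m,z,uv,minA=100):
    """outer contour at/near uv projected to plane z -> minAreaRect: centre, sizes, yaw of long side"""
    cs,_=cv2.findContours(m,cv2.RETR_EXTERNAL,cv2.CHAIN_APPROX_NONE)
    cs=[c for c in cs if cv2.contourArea(c)>minA]
    c=min(cs,key=lambda c:-cv2.pointPolygonTest(c,(float(uv[0]),float(uv[1])),True))
    P=np.array([ray(n,*p,z)[:2] for p in c[:,0].astype(float)],np.float32)
    (cx,cy),(w,h),a=cv2.minAreaRect(P)
    if h>w: w,h,a=h,w,a+90
    a=(a+90)%180-90
    return np.array([cx,cy]),w,h,a
E
python3 - <<'E'
from h import *
im=cv2.imread("pics/top0.png"); m=pale(im)
for uv in [(211,240),(275,238),(330,233)]:
    print(uv,rect_at("top",m,50,uv))
h=cv2.cvtColor(im,cv2.COLOR_BGR2HSV)
b=cv2.inRange(h,(0,0,150),(180,60,255))|cv2.inRange(h,(95,80,80),(125,255,255))
print("board",rect_at("top",b,8,(418,222)))
# cabinet top quad corners from crop (x4, offset 250,70)
for c in [(43,66),(392,57),(402,300),(50,308)]:
    print(ray("top",250+c[0]/4-.375,70+c[1]/4-.375,90).round(1))
print("knob",ray("top",250+229/4,70+373/4,65).round(1))
sc=cv2.imread("pics/scene0.png")
cv2.imwrite("pics/crop3.png",cv2.resize(sc[180:340,300:480],None,fx=4,fy=4,interpolation=cv2.INTER_CUBIC))
for n,p,z in [("weight",(227,190),50),("dish",(180,209),10),("pot",(190,160),75),("jar",(382,154),100),("mortar",(443,143),70),("carton",(170,260),60),("blk1",(210,287),50),("blk2",(258,280),50),("pink",(236,130),50)]: print(n,ray("top",*p,z).round())
E
```

```text
(211, 240) (array([410.35266113, 364.52804565]), 93.39671325683594, 60.06900405883789, 25.967037200927734)
(275, 238) (array([415.63699341, 166.68367004]), 93.6250991821289, 58.66298294067383, -5.341178894042969)
(330, 233) (array([431.22125244,  -7.30754662]), 91.2049331665039, 59.227088928222656, 0.08934280276298523)
board (array([ 473.37765503, -293.27838135]), 300.8916931152344, 161.18873596191406, 85.9131088256836)
[900.5 214.5  90. ]
[908.6 -67.3  90. ]
[704.8 -72.7  90. ]
[697.9 204.9  90. ]
knob [650.6  62.6  65. ]
weight [566. 318.  50.]
dish [511. 475.  10.]
pot [658. 434.  75.]
jar [ 672. -171.  100.]
mortar [ 717. -371.   70.]
carton [344. 485.  60.]
blk1 [262. 360.  50.]
blk2 [284. 213.  50.]
pink [766. 295.  50.]
```

View pics/crop3.png

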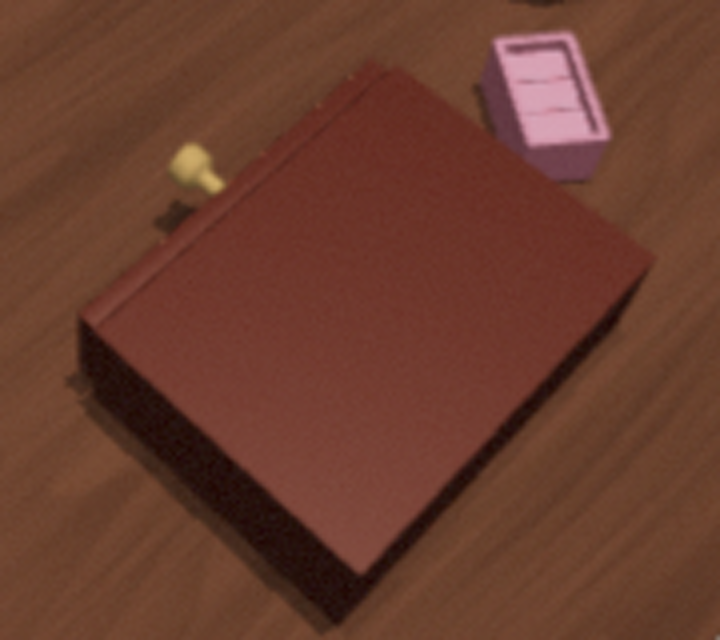

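```bash
cat >> h.py <<'E'
from scipy.spatial.transform import Rotation as Rot
S=4
def up_rect(im,uv,z,lo,hi,n="top",r=45,k=5):
    u0,v0=int(uv[0])-r,int(uv[1])-r; u0=max(u0,0);v0=max(v0,0)
    c=cv2.resize(im[v0:v0+2*r,u0:u0+2*r],None,fx=S,fy=S,interpolation=cv2.INTER_CUBIC)
    m=cv2.inRange(cv2.cvtColor(c,cv2.COLOR_BGR2HSV),lo,hi)
    m=cv2.morphologyEx(m,cv2.MORPH_OPEN,np.ones((k,k)))
    m=cv2.morphologyEx(m,cv2.MORPH_CLOSE,np.ones((9,9)))
    cs,_=cv2.findContours(m,cv2.RETR_EXTERNAL,cv2.CHAIN_APPROX_NONE)
    cs=[q for q in cs if cv2.contourArea(q)>400]
    p=((uv[0]-u0)*S,(uv[1]-v0)*S)
    q=min(cs,key=lambda q:-cv2.pointPolygonTest(q,p,True))
    q=cv2.convexHull(q)[:,0].astype(float)
    P=np.array([ray(n,(a+.5)/S-.5+u0,(b+.5)/S-.5+v0,z)[:2] for a,b in q],np.float32)
    (cx,cy),(w,h),a=cv2.minAreaRect(P)
    if h>w: w,h,a=h,w,a+90
    return np.array([cx,cy]).round(1),round(w,1),round(h,1),round((a+90)%180-90,1)
RIM=((12,50,185),(38,190,255))
def st():
    o=arm.get_obs(); M=Rot.from_quat(o["eef_rot"]).as_matrix()
    return o,M,np.degrees(np.arctan2(M[1,0],M[0,0]))
def plan(x,y,z,yaw):
    o,M,ps=st(); d=M.T@(np.array([x,y,z])-o["eef_pos"])
    c,s=np.cos(np.radians(yaw)),np.sin(np.radians(yaw))
    T=np.array([[c,0,-s],[s,0,c],[0,-1,0]])
    rv=Rot.from_matrix(M.T@T).as_rotvec()
    print("t",round(o["time_s"],1),"pos",o["eef_pos"].round(1),"yaw",ps.round(2),"F",o["ft_force"].round(1),"op",round(o["opening"]*85,1),"mm")
    print(" delta",d.round(1).tolist(),"turn",rv.round(3).tolist())
E
python3 - <<'E'
from h import *
im=cv2.imread("pics/top0.png")
for uv in [(211,240),(275,238),(330,233)]: print(up_rect(im,uv,50,*RIM))
plan(410,364.5,150,26)
E
```

```text
(array([409.7, 364.6]), 90.1, 56.5, 26.4)
(array([415., 167.]), 89.8, 56.5, -5.6)
(array([431.6,  -6. ]), 89.5, 55.7, 1.7)
t 0.1 pos [176.5 598.8 244.2] yaw -16.43 F [0.6 0.1 0.5] op 85.1 mm
 delta [290.2, 94.5, -158.5] turn [0.002, -0.741, -0.001]
```

```bash
python3 -m pendant '[{"grip":1,"delta_pos":[40,0,-20],"turn":[0,-0.1,0]},{"grip":1,"delta_pos":[80,0,-42],"turn":[0,-0.2,0]},{"grip":1,"delta_pos":[120,0,-64],"turn":[0,-0.3,0]},{"grip":1,"delta_pos":[156,0,-86],"turn":[0,-0.4,0]},{"grip":1,"delta_pos":[192,0,-105],"turn":[0,-0.5,0]},{"grip":1,"delta_pos":[228,0,-125],"turn":[0,-0.6,0]},{"grip":1,"delta_pos":[262,0,-143],"turn":[0,-0.7,0]},{"grip":1,"delta_pos":[290,0,-158],"turn":[0,-0.748,0]}]' 50
python3 -c "
from h import *
plan(409.7,364.6,100,26.4)"
```

```text
time_s: 0.77
eef_pos: [411.2, 363.8, 245.0]
eef_rot: [0.688, 0.163, -0.163, -0.688]
ft_force: [0.3, 1.2, -0.0]
opening: 1.002
t 0.8 pos [411.2 363.8 245. ] yaw 26.65 F [ 0.3  1.2 -0. ] op 85.1 mm
 delta [-0.9, 145.0, 1.4] turn [0.0, 0.004, -0.001]
```

```bash
python3 -m pendant '[{"grip":1,"delta_pos":[-0.5,35,1],"turn":[0,0.004,0]},{"grip":1,"delta_pos":[-0.9,70,1.4],"turn":[0,0.004,0]},{"grip":1,"delta_pos":[-0.9,105,1.4],"turn":[0,0.004,0]},{"grip":1,"delta_pos":[-0.9,140,1.4],"turn":[0,0.004,0]},{"grip":1,"delta_pos":[-0.9,165,1.4],"turn":[0,0.004,0]},{"grip":1,"delta_pos":[-0.9,185,1.4],"turn":[0,0.004,0]},{"grip":1,"delta_pos":[-0.9,202,1.4],"turn":[0,0.004,0]},{"grip":1,"delta_pos":[-0.9,216,1.4],"turn":[0,0.004,0]}]' 50
python3 -m pendant '[{"grip":1,"delta_pos":[0,0,0],"turn":[0,0,0]},{"grip":-0.2,"delta_pos":[0,0,0],"turn":[0,0,0]},{"grip":-0.5,"delta_pos":[0,0,0],"turn":[0,0,0]},{"grip":-1,"delta_pos":[0,0,0],"turn":[0,0,0]},{"grip":-1,"delta_pos":[0,0,0],"turn":[0,0,0]},{"grip":-1,"delta_pos":[0,0,0],"turn":[0,0,0]},{"grip":-1,"delta_pos":[0,0,0],"turn":[0,0,0]},{"grip":-1,"delta_pos":[0,0,0],"turn":[0,0,0]}]' 50
python3 -c "
from h import *
plan(409.7,364.6,170,26.4)"
```

```text
time_s: 1.43
eef_pos: [407.5, 365.8, 27.1]
eef_rot: [0.689, 0.159, -0.161, -0.688]
ft_force: [-0.4, 0.4, 0.4]
opening: 1.004
time_s: 2.1
eef_pos: [410.0, 367.5, 30.8]
eef_rot: [-0.688, -0.161, 0.159, 0.689]
ft_force: [-0.2, 0.8, 5.6]
opening: 0.653
t 2.1 pos [410.  367.5  30.8] yaw 26.2 F [-0.2  0.8  5.6] op 55.5 mm
 delta [-1.2, -139.3, -2.5] turn [-0.0, -0.004, 0.003]
```

```bash
python3 -m pendant '[{"grip":-1,"delta_pos":[0,-5,0],"turn":[0,0,0]},{"grip":-1,"delta_pos":[0,-20,0],"turn":[0,0,0]},{"grip":-1,"delta_pos":[0,-45,0],"turn":[0,0,0]},{"grip":-1,"delta_pos":[0,-70,0],"turn":[0,0,0]},{"grip":-1,"delta_pos":[0,-95,0],"turn":[0,0,0]},{"grip":-1,"delta_pos":[0,-120,0],"turn":[0,0,0]},{"grip":-1,"delta_pos":[0,-135,0],"turn":[0,0,0]},{"grip":-1,"delta_pos":[0,-140,0],"turn":[0,0,0]}]' 50
python3 -c "
from h import *
cv2.imwrite('pics/s1.png',arm.grab_frame('scene'))
plan(466.6,-388.1,170,-4.1)"
```

```text
time_s: 2.77
eef_pos: [409.8, 367.6, 172.1]
eef_rot: [-0.688, -0.162, 0.159, 0.689]
ft_force: [0.7, -0.4, -1.7]
opening: 0.645
t 2.8 pos [409.7 367.5 171.6] yaw 26.2 F [ 1.1 -0.4 -1. ] op 55.0 mm
 delta [-282.5, 0.1, -703.1] turn [-0.002, 0.529, 0.003]
```

View pics/s1.png

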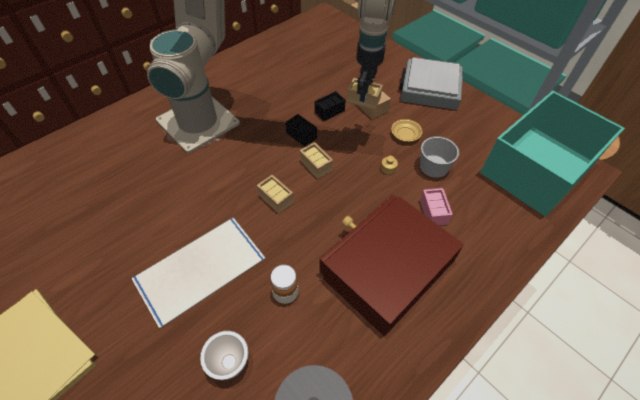

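The box is held, upright, in the gripper at (367,90). Next is the carry to the board.

```bash
python3 -m pendant '[{"grip":-1,"delta_pos":[-8,0,-18],"turn":[0,0.03,0]},{"grip":-1,"delta_pos":[-20,0,-50],"turn":[0,0.06,0]},{"grip":-1,"delta_pos":[-34,0,-85],"turn":[0,0.1,0]},{"grip":-1,"delta_pos":[-48,0,-120],"turn":[0,0.13,0]},{"grip":-1,"delta_pos":[-62,0,-155],"turn":[0,0.16,0]},{"grip":-1,"delta_pos":[-76,0,-190],"turn":[0,0.2,0]},{"grip":-1,"delta_pos":[-90,0,-225],"turn":[0,0.23,0]},{"grip":-1,"delta_pos":[-104,0,-260],"turn":[0,0.26,0]}]' 50
python3 -c "
from h import *
plan(466.6,-388.1,170,-4.1)"
```

```text
time_s: 3.48
eef_pos: [428.3, 85.8, 167.5]
eef_rot: [-0.704, -0.068, 0.07, 0.704]
ft_force: [0.9, -0.6, -2.4]
opening: 0.645
t 3.5 pos [428.3  85.8 167.5] yaw 11.24 F [ 0.9 -0.6 -2.4] op 54.8 mm
 delta [-54.8, -2.6, -472.3] turn [-0.0, 0.268, -0.003]
```

```bash
python3 -m pendant '[{"grip":-1,"delta_pos":[-4,-2,-34],"turn":[0,0.04,0]},{"grip":-1,"delta_pos":[-8,-2,-68],"turn":[0,0.08,0]},{"grip":-1,"delta_pos":[-12,-2,-102],"turn":[0,0.12,0]},{"grip":-1,"delta_pos":[-16,-2,-136],"turn":[0,0.16,0]},{"grip":-1,"delta_pos":[-20,-2,-170],"turn":[0,0.2,0]},{"grip":-1,"delta_pos":[-24,-2,-204],"turn":[0,0.24,0]},{"grip":-1,"delta_pos":[-28,-2,-238],"turn":[0,0.268,0]},{"grip":-1,"delta_pos":[-32,-2,-272],"turn":[0,0.268,0]}]' 50
python3 -c "
from h import *
plan(466.6,-388.1,170,-4.1)"
```

```text
time_s: 4.15
eef_pos: [450.5, -186.3, 169.3]
eef_rot: [-0.706, 0.027, -0.024, 0.707]
ft_force: [1.2, 0.7, -2.3]
opening: 0.649
t 4.2 pos [ 450.5 -186.3  169.3] yaw -4.13 F [ 1.2  0.7 -2.3] op 55.2 mm
 delta [30.5, -1.2, -200.1] turn [-0.002, -0.001, -0.003]
```

```bash
python3 -m pendant '[{"grip":-1,"delta_pos":[5,-1,-32],"turn":[0,0,0]},{"grip":-1,"delta_pos":[10,-1,-64],"turn":[0,0,0]},{"grip":-1,"delta_pos":[15,-1,-96],"turn":[0,0,0]},{"grip":-1,"delta_pos":[20,-1,-128],"turn":[0,0,0]},{"grip":-1,"delta_pos":[25,-1,-160],"turn":[0,0,0]},{"grip":-1,"delta_pos":[29,-1,-185],"turn":[0,0,0]},{"grip":-1,"delta_pos":[30,0,-199],"turn":[0,0,0]},{"grip":-1,"delta_pos":[30.5,0,-200],"turn":[0,0,0]}]' 50
python3 -m pendant '[{"grip":-1,"delta_pos":[0,20,0],"turn":[0,0,0]},{"grip":-1,"delta_pos":[0,45,0],"turn":[0,0,0]},{"grip":-1,"delta_pos":[0,70,0],"turn":[0,0,0]},{"grip":-1,"delta_pos":[0,90,0],"turn":[0,0,0]},{"grip":-1,"delta_pos":[0,105,0],"turn":[0,0,0]},{"grip":-1,"delta_pos":[0,115,0],"turn":[0,0,0]},{"grip":-1,"delta_pos":[0,120,0],"turn":[0,0,0]},{"grip":-1,"delta_pos":[0,122,0],"turn":[0,0,0]}]' 50
python3 -c "
from h import *
plan(466.6,-388.1,39,-4.1)"
```

```text
time_s: 4.82
eef_pos: [467.7, -389.0, 169.3]
eef_rot: [-0.706, 0.027, -0.025, 0.707]
ft_force: [0.7, 0.3, -2.1]
opening: 0.647
time_s: 5.48
eef_pos: [467.8, -385.5, 48.2]
eef_rot: [-0.706, 0.025, -0.024, 0.707]
ft_force: [-0.4, -0.1, -2.1]
opening: 0.652
t 5.5 pos [ 467.8 -385.5   48.2] yaw -4.01 F [-0.4 -0.1 -2.1] op 55.4 mm
 delta [-1.0, 9.2, -2.7] turn [-0.002, 0.002, -0.002]
```

```bash
python3 -m pendant '[{"grip":-1,"delta_pos":[-1,3,-2.5],"turn":[0,0,0]},{"grip":-1,"delta_pos":[-1,6,-2.5],"turn":[0,0,0]},{"grip":-1,"delta_pos":[-1,8,-2.5],"turn":[0,0,0]},{"grip":-1,"delta_pos":[-1,9.5,-2.5],"turn":[0,0,0]},{"grip":-1,"delta_pos":[-1,9.5,-2.5],"turn":[0,0,0]},{"grip":-1,"delta_pos":[-1,9.5,-2.5],"turn":[0,0,0]},{"grip":-1,"delta_pos":[-1,9.5,-2.5],"turn":[0,0,0]},{"grip":-1,"delta_pos":[-1,9.5,-2.5],"turn":[0,0,0]}]' 50
python3 -m pendant '[{"grip":0.4,"delta_pos":[0,0,0],"turn":[0,0,0]},{"grip":0.5,"delta_pos":[0,0,0],"turn":[0,0,0]},{"grip":0.7,"delta_pos":[0,0,0],"turn":[0,0,0]},{"grip":0.8,"delta_pos":[0,0,0],"turn":[0,0,0]},{"grip":0.8,"delta_pos":[0,-15,0],"turn":[0,0,0]},{"grip":0.8,"delta_pos":[0,-40,0],"turn":[0,0,0]},{"grip":0.8,"delta_pos":[0,-75,0],"turn":[0,0,0]},{"grip":0.8,"delta_pos":[0,-115,0],"turn":[0,0,0]}]' 50
python3 -c "
from h import *
plan(431.6,-6,155,1.7)"
```

```text
time_s: 6.15
eef_pos: [467.5, -389.7, 40.1]
eef_rot: [0.707, -0.025, 0.025, -0.707]
ft_force: [-0.0, 0.4, -2.0]
opening: 0.651
time_s: 6.82
eef_pos: [466.0, -388.2, 154.0]
eef_rot: [-0.706, 0.026, -0.024, 0.708]
ft_force: [-0.0, -0.8, -0.9]
opening: 0.897
t 6.8 pos [ 466.  -388.2  154. ] yaw -4.06 F [-0.  -0.8 -0.9] op 76.3 mm
 delta [-61.3, 0.4, 378.8] turn [-0.003, -0.101, -0.003]
```

```bash
python3 -m pendant '[{"grip":0.9,"delta_pos":[-7,0,41],"turn":[0,-0.05,0]},{"grip":0.9,"delta_pos":[-14,0,82],"turn":[0,-0.1,0]},{"grip":0.9,"delta_pos":[-20,0,122],"turn":[0,-0.1,0]},{"grip":0.9,"delta_pos":[-26,0,163],"turn":[0,-0.1,0]},{"grip":1,"delta_pos":[-33,0,204],"turn":[0,-0.1,0]},{"grip":1,"delta_pos":[-40,0,245],"turn":[0,-0.1,0]},{"grip":1,"delta_pos":[-46,0,286],"turn":[0,-0.1,0]},{"grip":1,"delta_pos":[-53,0,327],"turn":[0,-0.1,0]}]' 50
python3 -c "
from h import *
im=arm.grab_frame('top');cv2.imwrite('pics/t2.png',im)
print(up_rect(im,proj('top',(467,-388,58)),58,*RIM))
plan(431.6,-6,29,1.7)"
```

```text
time_s: 7.48
eef_pos: [437.3, -57.9, 155.3]
eef_rot: [0.707, 0.011, -0.01, -0.707]
ft_force: [0.9, 0.4, 0.1]
opening: 1.004
(array([ 465.4, -388.4]), 92.1, 55.5, -4.2)
t 7.5 pos [434.7 -51.1 154.6] yaw 2.02 F [-2.4  4.9  0.8] op 84.8 mm
 delta [-1.3, 125.9, 44.3] turn [-0.007, 0.006, -0.002]
```

View pics/t2.png

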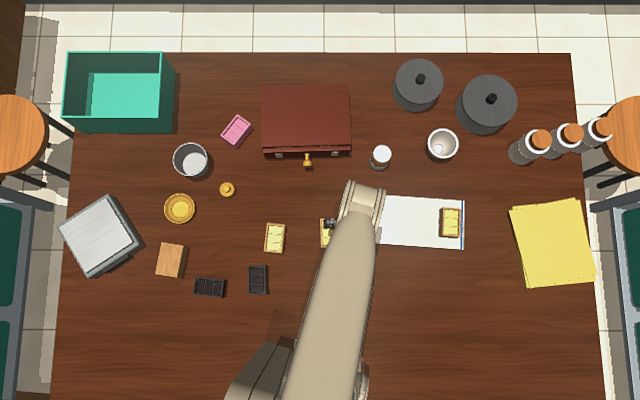

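The first box is on the board at (451,222), where I intended. Boxes B and C haven't moved. Next I pick box C.

```bash
python3 -m pendant '[{"grip":1,"delta_pos":[-0.5,0,30],"turn":[0,0.006,0]},{"grip":1,"delta_pos":[-1.3,15,44],"turn":[0,0.006,0]},{"grip":1,"delta_pos":[-1.3,40,44],"turn":[0,0.006,0]},{"grip":1,"delta_pos":[-1.3,65,44],"turn":[0,0.006,0]},{"grip":1,"delta_pos":[-1.3,85,44],"turn":[0,0.006,0]},{"grip":1,"delta_pos":[-1.3,105,44],"turn":[0,0.006,0]},{"grip":1,"delta_pos":[-1.3,118,44],"turn":[0,0.006,0]},{"grip":1,"delta_pos":[-1.3,126,44],"turn":[0,0.006,0]}]' 50
python3 -c "
from h import *
plan(431.6,-6,29,1.7)"
```

```text
time_s: 8.2
eef_pos: [433.8, -15.5, 27.4]
eef_rot: [-0.707, -0.007, 0.009, 0.707]
ft_force: [-1.1, 0.2, -0.3]
opening: 1.002
t 8.2 pos [433.8 -15.5  27.4] yaw 1.34 F [-1.1  0.2 -0.3] op 85.2 mm
 delta [-2.0, -1.6, 9.5] turn [-0.0, -0.006, -0.002]
```

```bash
python3 -m pendant '[{"grip":1,"delta_pos":[-2,-1.5,9.5],"turn":[0,-0.006,0]},{"grip":1,"delta_pos":[-2,-1.5,9.5],"turn":[0,-0.006,0]},{"grip":0.5,"delta_pos":[-2,-1.5,9.5],"turn":[0,-0.006,0]},{"grip":0.2,"delta_pos":[-2,-1.5,9.5],"turn":[0,-0.006,0]},{"grip":-1,"delta_pos":[-2,-1.5,9.5],"turn":[0,-0.006,0]},{"grip":-1,"delta_pos":[-2,-1.5,9.5],"turn":[0,-0.006,0]},{"grip":-1,"delta_pos":[-2,-1.5,9.5],"turn":[0,-0.006,0]},{"grip":-1,"delta_pos":[-2,-1.5,9.5],"turn":[0,-0.006,0]}]' 50
python3 -m pendant '[{"grip":-1,"delta_pos":[0,0,0],"turn":[0,0,0]},{"grip":-1,"delta_pos":[0,0,0],"turn":[0,0,0]},{"grip":-1,"delta_pos":[0,-10,0],"turn":[0,0,0]},{"grip":-1,"delta_pos":[0,-30,0],"turn":[0,0,0]},{"grip":-1,"delta_pos":[0,-55,0],"turn":[0,0,0]},{"grip":-1,"delta_pos":[0,-80,0],"turn":[0,0,0]},{"grip":-1,"delta_pos":[0,-105,0],"turn":[0,0,0]},{"grip":-1,"delta_pos":[0,-125,0],"turn":[0,0,0]}]' 50
python3 -c "
from h import *
plan(473.4,-293.3,155,-4.1)"
```

```text
time_s: 8.87
eef_pos: [434.2, -6.5, 31.6]
eef_rot: [0.707, 0.011, -0.009, -0.707]
ft_force: [-0.5, 0.2, 6.6]
opening: 0.645
time_s: 9.53
eef_pos: [432.8, -6.3, 157.0]
eef_rot: [0.707, 0.011, -0.01, -0.707]
ft_force: [0.6, -0.3, -2.0]
opening: 0.65
t 9.5 pos [432.8  -6.3 157. ] yaw 1.66 F [ 0.6 -0.3 -2. ] op 55.2 mm
 delta [32.2, 2.1, -288.1] turn [0.0, 0.101, 0.001]
```

```bash
python3 -m pendant '[{"grip":-1,"delta_pos":[2,0,-18],"turn":[0,0.02,0]},{"grip":-1,"delta_pos":[6,0,-55],"turn":[0,0.05,0]},{"grip":-1,"delta_pos":[11,0,-95],"turn":[0,0.08,0]},{"grip":-1,"delta_pos":[16,0,-135],"turn":[0,0.1,0]},{"grip":-1,"delta_pos":[20,0,-175],"turn":[0,0.101,0]},{"grip":-1,"delta_pos":[24,0,-215],"turn":[0,0.101,0]},{"grip":-1,"delta_pos":[28,0,-255],"turn":[0,0.101,0]},{"grip":-1,"delta_pos":[32,0,-288],"turn":[0,0.101,0]}]' 50
python3 -m pendant '[{"grip":-1,"delta_pos":[0,0,0],"turn":[0,0,0]},{"grip":-1,"delta_pos":[0,10,0],"turn":[0,0,0]},{"grip":-1,"delta_pos":[0,35,0],"turn":[0,0,0]},{"grip":-1,"delta_pos":[0,60,0],"turn":[0,0,0]},{"grip":-1,"delta_pos":[0,80,0],"turn":[0,0,0]},{"grip":-1,"delta_pos":[0,95,0],"turn":[0,0,0]},{"grip":-1,"delta_pos":[0,103,0],"turn":[0,0,0]},{"grip":-1,"delta_pos":[0,105,0],"turn":[0,0,0]}]' 50
python3 -c "
from h import *
plan(473.4,-293.3,39.5,-4.1)"
```

```text
time_s: 10.2
eef_pos: [472.8, -296.0, 155.1]
eef_rot: [0.707, -0.026, 0.026, -0.706]
ft_force: [0.2, -0.6, -2.0]
opening: 0.648
time_s: 10.87
eef_pos: [471.1, -290.5, 47.8]
eef_rot: [-0.705, 0.027, -0.023, 0.708]
ft_force: [-1.0, 0.5, -1.6]
opening: 0.649
t 10.9 pos [ 471.1 -290.5   47.8] yaw -4.05 F [-1.   0.5 -1.6] op 55.2 mm
 delta [2.6, 8.3, -2.6] turn [-0.003, 0.001, -0.004]
```

```bash
python3 -m pendant '[{"grip":-1,"delta_pos":[2.5,3,-2.5],"turn":[0,0,0]},{"grip":-1,"delta_pos":[2.5,6,-2.5],"turn":[0,0,0]},{"grip":-1,"delta_pos":[2.5,8,-2.5],"turn":[0,0,0]},{"grip":-1,"delta_pos":[2.5,8.5,-2.5],"turn":[0,0,0]},{"grip":-1,"delta_pos":[2.5,8.5,-2.5],"turn":[0,0,0]},{"grip":-1,"delta_pos":[2.5,8.5,-2.5],"turn":[0,0,0]},{"grip":-1,"delta_pos":[2.5,8.5,-2.5],"turn":[0,0,0]},{"grip":-1,"delta_pos":[2.5,8.5,-2.5],"turn":[0,0,0]}]' 50
python3 -m pendant '[{"grip":0.4,"delta_pos":[0,0,0],"turn":[0,0,0]},{"grip":0.5,"delta_pos":[0,0,0],"turn":[0,0,0]},{"grip":0.6,"delta_pos":[0,0,0],"turn":[0,0,0]},{"grip":0.65,"delta_pos":[0,0,0],"turn":[0,0,0]},{"grip":0.65,"delta_pos":[0,-15,0],"turn":[0,0,0]},{"grip":0.65,"delta_pos":[0,-40,0],"turn":[0,0,0]},{"grip":0.65,"delta_pos":[0,-75,0],"turn":[0,0,0]},{"grip":0.65,"delta_pos":[0,-115,0],"turn":[0,0,0]}]' 50
python3 -c "
from h import *
plan(415,167,155,-5.6)"
```

```text
time_s: 11.53
eef_pos: [475.6, -296.0, 42.1]
eef_rot: [0.707, -0.025, 0.026, -0.707]
ft_force: [0.4, 0.1, -2.5]
opening: 0.645
time_s: 12.2
eef_pos: [473.9, -294.7, 156.2]
eef_rot: [-0.706, 0.027, -0.024, 0.708]
ft_force: [0.7, -1.4, -0.9]
opening: 0.825
t 12.2 pos [ 473.9 -294.7  156.2] yaw -4.11 F [ 0.7 -1.4 -0.9] op 70.1 mm
 delta [-91.9, 2.7, 456.2] turn [-0.003, 0.026, -0.004]
```

```bash
python3 -m pendant '[{"grip":0.9,"delta_pos":[-5,0,25],"turn":[0,0.02,0]},{"grip":0.9,"delta_pos":[-13,0,65],"turn":[0,0.026,0]},{"grip":0.9,"delta_pos":[-21,0,105],"turn":[0,0.026,0]},{"grip":0.9,"delta_pos":[-29,0,145],"turn":[0,0.026,0]},{"grip":1,"delta_pos":[-37,0,185],"turn":[0,0.026,0]},{"grip":1,"delta_pos":[-45,0,225],"turn":[0,0.026,0]},{"grip":1,"delta_pos":[-53,0,265],"turn":[0,0.026,0]},{"grip":1,"delta_pos":[-60,0,300],"turn":[0,0.026,0]}]' 50
python3 -m pendant '[{"grip":1,"delta_pos":[-8,0,38],"turn":[0,0,0]},{"grip":1,"delta_pos":[-16,0,76],"turn":[0,0,0]},{"grip":1,"delta_pos":[-24,0,114],"turn":[0,0,0]},{"grip":1,"delta_pos":[-30,0,145],"turn":[0,0,0]},{"grip":1,"delta_pos":[-32,0,155],"turn":[0,0,0]},{"grip":1,"delta_pos":[-32,0,156],"turn":[0,0,0]},{"grip":1,"delta_pos":[-32,0,156],"turn":[0,0,0]},{"grip":1,"delta_pos":[-32,0,156],"turn":[0,0,0]}]' 50
python3 -c "
from h import *
im=arm.grab_frame('top');cv2.imwrite('pics/t3.png',im)
for y in (-388,-293): print(up_rect(im,proj('top',(470,y,58)),58,*RIM))
print(up_rect(im,proj('top',(415,167,50)),50,*RIM))
plan(415,167,29,-5.6)"
```

```text
time_s: 12.87
eef_pos: [436.3, 9.8, 157.1]
eef_rot: [-0.706, 0.034, -0.035, 0.706]
ft_force: [0.7, 0.0, 0.9]
opening: 1.002
time_s: 13.53
eef_pos: [420.7, 165.2, 156.8]
eef_rot: [0.706, -0.035, 0.035, -0.706]
ft_force: [-0.0, 0.3, -0.2]
opening: 1.002
(array([ 465.4, -388.4]), 92.2, 55.5, -4.2)
(array([ 502.3, -321.5]), 90.1, 57.3, -5.0)
(array([409.1, 210. ]), 291.2, 136.1, 11.6)
t 13.6 pos [420.7 164.9 156.8] yaw -5.7 F [-0.3 -1.4 -0. ] op 84.8 mm
 delta [-5.9, 127.8, 1.6] turn [0.001, -0.002, -0.0]
```

View pics/t3.png

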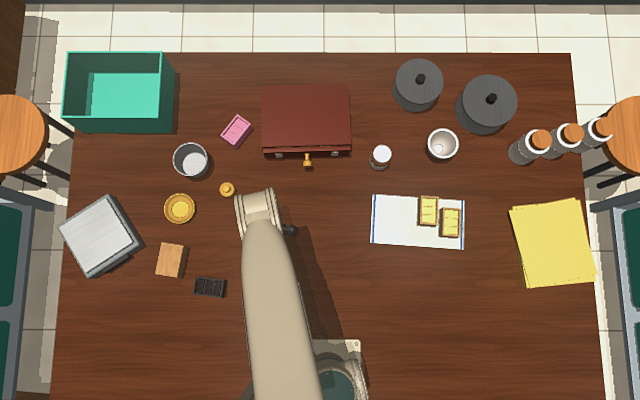

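Box C was knocked. It now stands at pixel (428,211), i.e. (502,-321), still fully on the board and 13 mm clear of its neighbour, so it can stay there. Box B is under the gripper.

```bash
python3 -m pendant '[{"grip":1,"delta_pos":[-4,20,1.5],"turn":[0,0,0]},{"grip":1,"delta_pos":[-6,45,1.5],"turn":[0,0,0]},{"grip":1,"delta_pos":[-6,70,1.5],"turn":[0,0,0]},{"grip":1,"delta_pos":[-6,92,1.5],"turn":[0,0,0]},{"grip":1,"delta_pos":[-6,110,1.5],"turn":[0,0,0]},{"grip":1,"delta_pos":[-6,120,1.5],"turn":[0,0,0]},{"grip":1,"delta_pos":[-6,126,1.5],"turn":[0,0,0]},{"grip":1,"delta_pos":[-6,126,1.5],"turn":[0,0,0]}]' 50
python3 -m pendant '[{"grip":1,"delta_pos":[0,0,0],"turn":[0,0,0]},{"grip":0.5,"delta_pos":[0,0,0],"turn":[0,0,0]},{"grip":0.2,"delta_pos":[0,0,0],"turn":[0,0,0]},{"grip":-1,"delta_pos":[0,0,0],"turn":[0,0,0]},{"grip":-1,"delta_pos":[0,0,0],"turn":[0,0,0]},{"grip":-1,"delta_pos":[0,0,0],"turn":[0,0,0]},{"grip":-1,"delta_pos":[0,0,0],"turn":[0,0,0]},{"grip":-1,"delta_pos":[0,0,0],"turn":[0,0,0]}]' 50
python3 -m pendant '[{"grip":-1,"delta_pos":[0,0,0],"turn":[0,0,0]},{"grip":-1,"delta_pos":[0,-5,0],"turn":[0,0,0]},{"grip":-1,"delta_pos":[0,-20,0],"turn":[0,0,0]},{"grip":-1,"delta_pos":[0,-45,0],"turn":[0,0,0]},{"grip":-1,"delta_pos":[0,-75,0],"turn":[0,0,0]},{"grip":-1,"delta_pos":[0,-100,0],"turn":[0,0,0]},{"grip":-1,"delta_pos":[0,-120,0],"turn":[0,0,0]},{"grip":-1,"delta_pos":[0,-125,0],"turn":[0,0,0]}]' 50
python3 -c "
from h import *
plan(479,-205,155,-4.1)"
```

```text
time_s: 14.25
eef_pos: [414.2, 167.2, 30.0]
eef_rot: [0.706, -0.036, 0.034, -0.706]
ft_force: [0.3, -0.0, 1.0]
opening: 1.004
time_s: 14.92
eef_pos: [416.0, 168.2, 32.1]
eef_rot: [0.706, -0.034, 0.035, -0.706]
ft_force: [0.2, -2.3, 6.1]
opening: 0.648
time_s: 15.58
eef_pos: [416.9, 168.9, 159.4]
eef_rot: [-0.705, 0.032, -0.037, 0.707]
ft_force: [0.2, 1.7, -2.5]
opening: 0.65
t 15.6 pos [416.9 168.9 159.4] yaw -5.59 F [ 0.2  1.7 -2.5] op 55.2 mm
 delta [98.2, 4.1, -366.1] turn [-0.002, -0.026, 0.006]
```

```bash
python3 -m pendant '[{"grip":-1,"delta_pos":[5,0,-20],"turn":[0,-0.026,0]},{"grip":-1,"delta_pos":[14,0,-53],"turn":[0,-0.026,0]},{"grip":-1,"delta_pos":[23,0,-87],"turn":[0,-0.026,0]},{"grip":-1,"delta_pos":[32,0,-121],"turn":[0,-0.026,0]},{"grip":-1,"delta_pos":[41,0,-155],"turn":[0,-0.026,0]},{"grip":-1,"delta_pos":[50,0,-190],"turn":[0,-0.026,0]},{"grip":-1,"delta_pos":[59,0,-225],"turn":[0,-0.026,0]},{"grip":-1,"delta_pos":[68,0,-258],"turn":[0,-0.026,0]}]' 50
python3 -m pendant '[{"grip":-1,"delta_pos":[9,0,-30],"turn":[0,0,0]},{"grip":-1,"delta_pos":[17,0,-60],"turn":[0,0,0]},{"grip":-1,"delta_pos":[24,0,-85],"turn":[0,0,0]},{"grip":-1,"delta_pos":[28,0,-100],"turn":[0,0,0]},{"grip":-1,"delta_pos":[30,10,-107],"turn":[0,0,0]},{"grip":-1,"delta_pos":[30,25,-108],"turn":[0,0,0]},{"grip":-1,"delta_pos":[30,45,-108],"turn":[0,0,0]},{"grip":-1,"delta_pos":[30,60,-108],"turn":[0,0,0]}]' 50
python3 -c "
from h import *
plan(479,-205,40.5,-4.1)"
```

```text
time_s: 16.25
eef_pos: [456.1, -96.7, 154.6]
eef_rot: [-0.706, 0.026, -0.025, 0.707]
ft_force: [0.0, 0.5, -1.6]
opening: 0.643
time_s: 16.92
eef_pos: [477.9, -203.4, 93.3]
eef_rot: [-0.706, 0.026, -0.024, 0.707]
ft_force: [-0.9, -0.1, -2.5]
opening: 0.647
t 16.9 pos [ 477.9 -203.4   93.3] yaw -4.08 F [-0.9 -0.1 -2.5] op 55.0 mm
 delta [1.3, 52.8, -1.6] turn [-0.002, 0.0, -0.003]
```

```bash
python3 -m pendant '[{"grip":-1,"delta_pos":[1,12,-1.5],"turn":[0,0,0]},{"grip":-1,"delta_pos":[1,25,-1.5],"turn":[0,0,0]},{"grip":-1,"delta_pos":[1,37,-1.5],"turn":[0,0,0]},{"grip":-1,"delta_pos":[1,45,-1.5],"turn":[0,0,0]},{"grip":-1,"delta_pos":[1,49,-1.5],"turn":[0,0,0]},{"grip":-1,"delta_pos":[1,51,-1.5],"turn":[0,0,0]},{"grip":-1,"delta_pos":[1,52.5,-1.5],"turn":[0,0,0]},{"grip":-1,"delta_pos":[1,52.5,-1.5],"turn":[0,0,0]}]' 50
python3 -m pendant '[{"grip":-1,"delta_pos":[0,0,0],"turn":[0,0,0]},{"grip":0.4,"delta_pos":[0,0,0],"turn":[0,0,0]},{"grip":0.6,"delta_pos":[0,0,0],"turn":[0,0,0]},{"grip":0.7,"delta_pos":[0,0,0],"turn":[0,0,0]},{"grip":0.7,"delta_pos":[0,-15,0],"turn":[0,0,0]},{"grip":0.7,"delta_pos":[0,-40,0],"turn":[0,0,0]},{"grip":0.7,"delta_pos":[0,-75,0],"turn":[0,0,0]},{"grip":0.7,"delta_pos":[0,-115,0],"turn":[0,0,0]}]' 50
python3 -c "
from h import *
plan(648,62.6,155,1.5)"
```

```text
time_s: 17.58
eef_pos: [480.5, -206.6, 43.5]
eef_rot: [0.707, -0.025, 0.025, -0.707]
ft_force: [0.0, 0.1, -1.4]
opening: 0.649
time_s: 18.25
eef_pos: [478.7, -205.9, 158.2]
eef_rot: [-0.706, 0.027, -0.024, 0.707]
ft_force: [0.9, -0.1, -0.4]
opening: 0.849
t 18.2 pos [ 478.7 -205.9  158.2] yaw -4.12 F [ 0.9 -0.1 -0.4] op 72.1 mm
 delta [149.5, 3.1, 279.9] turn [-0.002, -0.098, -0.003]
```

```bash
python3 -m pendant '[{"grip":0.7,"delta_pos":[10,0,20],"turn":[0,-0.02,0]},{"grip":0.7,"delta_pos":[28,0,55],"turn":[0,-0.05,0]},{"grip":0.6,"delta_pos":[48,0,90],"turn":[0,-0.08,0]},{"grip":0.5,"delta_pos":[67,0,125],"turn":[0,-0.098,0]},{"grip":0.4,"delta_pos":[86,0,160],"turn":[0,-0.098,0]},{"grip":0.3,"delta_pos":[105,0,195],"turn":[0,-0.098,0]},{"grip":0.2,"delta_pos":[123,0,230],"turn":[0,-0.098,0]},{"grip":0.2,"delta_pos":[140,0,262],"turn":[0,-0.098,0]}]' 60
python3 -c "
from h import *
im=arm.grab_frame('top');cv2.imwrite('pics/t4.png',im)
for p in ((465,-388),(502,-321),(480,-206)): print(up_rect(im,proj('top',(*p,58)),58,*RIM))
plan(648,63,155,1.6)"
```

```text
time_s: 18.92
eef_pos: [639.8, 46.8, 158.8]
eef_rot: [-0.707, -0.01, 0.009, 0.707]
ft_force: [1.0, -0.7, -0.1]
opening: 0.604
(array([ 465.4, -388.4]), 92.2, 55.5, -4.2)
(array([ 502.3, -321.5]), 90.1, 57.3, -5.0)
(array([ 480.3, -206.2]), 89.7, 56.0, -4.1)
t 19.0 pos [643.7  51.9 159. ] yaw 1.8 F [ 4.5  2.9 -0.1] op 51.0 mm
 delta [4.7, 4.1, 11.0] turn [-0.005, 0.003, 0.006]
```

View pics/t4.png

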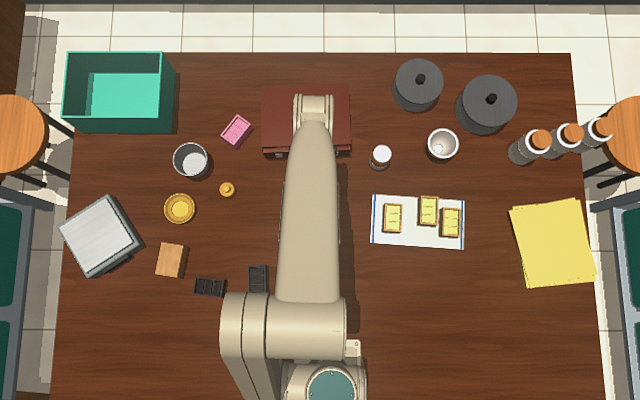

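All three boxes stand on the board at (392,218), (428,211) and (451,222). Now the knob.

```bash
python3 -m pendant '[{"grip":0.2,"delta_pos":[5,0,8],"turn":[0,0,0]},{"grip":0.2,"delta_pos":[7,0,15],"turn":[0,0,0]},{"grip":0.2,"delta_pos":[7,0,15],"turn":[0,0,0]},{"grip":0.2,"delta_pos":[7,10,15],"turn":[0,0,0]},{"grip":0.2,"delta_pos":[7,20,15],"turn":[0,0,0]},{"grip":0.2,"delta_pos":[7,30,15],"turn":[0,0,0]},{"grip":0.2,"delta_pos":[7,35,15],"turn":[0,0,0]},{"grip":0.2,"delta_pos":[7,35,15],"turn":[0,0,0]}]' 60
python3 -c "
from h import *
cv2.imwrite('pics/s5.png',arm.grab_frame('scene')[150:310,260:460].repeat(4,0).repeat(4,1)[:600])
plan(648,63,54,1.6)"
```

```text
time_s: 19.63
eef_pos: [643.1, 59.0, 120.6]
eef_rot: [-0.707, -0.007, 0.011, 0.707]
ft_force: [-0.0, -0.3, 0.5]
opening: 0.603
t 19.7 pos [643.9  59.2 121.6] yaw 1.45 F [-0.2  0.7  0.4] op 51.1 mm
 delta [4.4, 67.6, 3.7] turn [-0.0, -0.003, -0.003]
```

View pics/s5.png

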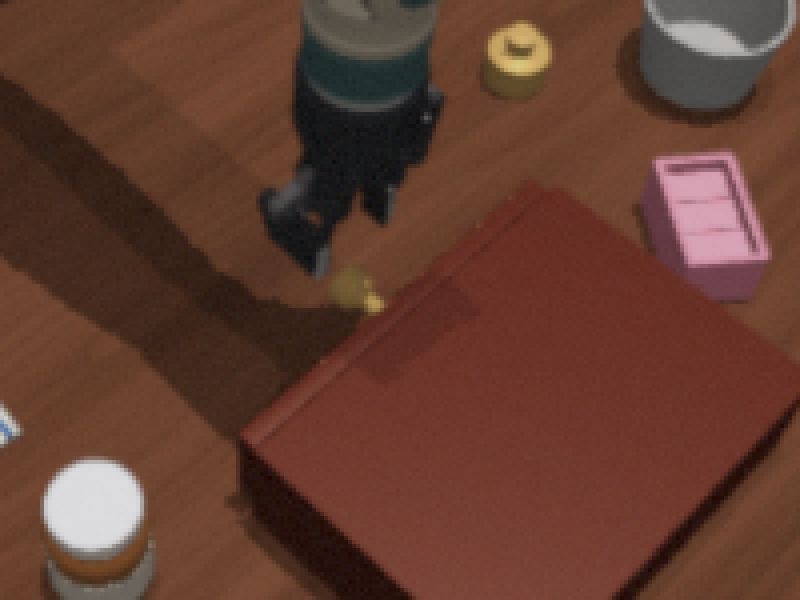

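```bash
python3 -c "
from h import *
print(proj('scene',(650,63,58)),proj('scene',(645,63,58)),proj('scene',(650,68,58)))"
python3 -m pendant '[{"grip":0.2,"delta_pos":[4,8,4],"turn":[0,0,0]},{"grip":0.2,"delta_pos":[4,18,4],"turn":[0,0,0]},{"grip":0.2,"delta_pos":[4,28,4],"turn":[0,0,0]},{"grip":0.2,"delta_pos":[4,40,4],"turn":[0,0,0]},{"grip":0.2,"delta_pos":[4,50,4],"turn":[0,0,0]},{"grip":0.2,"delta_pos":[4,60,4],"turn":[0,0,0]},{"grip":0.2,"delta_pos":[4,66,4],"turn":[0,0,0]},{"grip":0.2,"delta_pos":[4,67,4],"turn":[0,0,0]}]' 60
python3 -m pendant '[{"grip":0.1,"delta_pos":[0,0,0],"turn":[0,0,0]},{"grip":-0.1,"delta_pos":[0,0,0],"turn":[0,0,0]},{"grip":-0.3,"delta_pos":[0,0,0],"turn":[0,0,0]},{"grip":-1,"delta_pos":[0,0,0],"turn":[0,0,0]},{"grip":-1,"delta_pos":[0,0,0],"turn":[0,0,0]},{"grip":-1,"delta_pos":[0,0,0],"turn":[0,0,0]},{"grip":-1,"delta_pos":[0,0,0],"turn":[0,0,0]},{"grip":-1,"delta_pos":[0,0,0],"turn":[0,0,0]}]' 60
python3 -c "
from h import *
plan(648-145,63-145*.028,54,1.6)"
```

```text
[347.30959236 222.06304924] [345.97639903 220.88178067] [348.65317975 220.9910135 ]
time_s: 20.35
eef_pos: [647.7, 63.8, 54.1]
eef_rot: [-0.707, -0.008, 0.01, 0.707]
ft_force: [-0.6, 0.3, 0.5]
opening: 0.602
time_s: 21.02
eef_pos: [650.1, 63.8, 57.5]
eef_rot: [0.707, 0.01, -0.009, -0.707]
ft_force: [-0.2, -0.6, 5.9]
opening: 0.299
t 21.0 pos [650.1  63.8  57.5] yaw 1.5 F [-0.2 -0.6  5.9] op 25.4 mm
 delta [-147.2, 3.2, -1.0] turn [0.0, -0.002, 0.002]
```

```bash
python3 -m pendant '[{"grip":-1,"delta_pos":[-5,0,0],"turn":[0,0,0]},{"grip":-1,"delta_pos":[-15,0,0],"turn":[0,0,0]},{"grip":-1,"delta_pos":[-27,0,0],"turn":[0,0,0]},{"grip":-1,"delta_pos":[-39,0,0],"turn":[0,0,0]},{"grip":-1,"delta_pos":[-51,0,0],"turn":[0,0,0]},{"grip":-1,"delta_pos":[-63,0,0],"turn":[0,0,0]},{"grip":-1,"delta_pos":[-75,0,0],"turn":[0,0,0]},{"grip":-1,"delta_pos":[-87,0,0],"turn":[0,0,0]}]' 60
python3 -m pendant '[{"grip":-1,"delta_pos":[-12,0,0],"turn":[0,0,0]},{"grip":-1,"delta_pos":[-24,0,0],"turn":[0,0,0]},{"grip":-1,"delta_pos":[-36,0,0],"turn":[0,0,0]},{"grip":-1,"delta_pos":[-45,0,0],"turn":[0,0,0]},{"grip":-1,"delta_pos":[-51,0,0],"turn":[0,0,0]},{"grip":-1,"delta_pos":[-56,0,0],"turn":[0,0,0]},{"grip":-1,"delta_pos":[-60,0,0],"turn":[0,0,0]},{"grip":-1,"delta_pos":[-63,0,0],"turn":[0,0,0]}]' 60
python3 -c "
from h import *
plan(650.1-145,63.8-145*.027,56,1.6)"
```

```text
time_s: 21.68
eef_pos: [562.3, 60.9, 57.4]
eef_rot: [0.708, 0.01, -0.008, -0.706]
ft_force: [0.7, -2.3, 6.5]
opening: 0.299
time_s: 22.35
eef_pos: [507.7, 59.0, 57.7]
eef_rot: [0.708, 0.016, -0.002, -0.706]
ft_force: [24.8, -2.7, -21.0]
opening: 0.295
t 22.4 pos [507.7  59.   57.7] yaw 1.46 F [ 24.8  -2.7 -21. ] op 25.1 mm
 delta [-2.6, 1.6, 0.9] turn [0.002, -0.002, 0.019]
```

```bash
python3 -m pendant '[{"grip":-1,"delta_pos":[0,0,0],"turn":[0,0,0]},{"grip":-1,"delta_pos":[0,0,0],"turn":[0,0,0]},{"grip":-1,"delta_pos":[0,0,0],"turn":[0,0,0]},{"grip":-1,"delta_pos":[2,0,0],"turn":[0,0,0]},{"grip":-1,"delta_pos":[3.5,0,0],"turn":[0,0,0]},{"grip":-1,"delta_pos":[3.5,0,0],"turn":[0,0,0]},{"grip":-1,"delta_pos":[3.5,0,0],"turn":[0,0,0]},{"grip":-1,"delta_pos":[3.5,0,0],"turn":[0,0,0]}]' 60
python3 -m pendant '[{"grip":-0.2,"delta_pos":[0,0,0],"turn":[0,0,0]},{"grip":0,"delta_pos":[0,0,0],"turn":[0,0,0]},{"grip":0.2,"delta_pos":[0,0,0],"turn":[0,0,0]},{"grip":0.2,"delta_pos":[0,0,0],"turn":[0,0,0]},{"grip":0.2,"delta_pos":[0,-25,0],"turn":[0,0,0]},{"grip":0.2,"delta_pos":[0,-60,0],"turn":[0,0,0]},{"grip":0.2,"delta_pos":[-20,-95,-25],"turn":[0,0,0]},{"grip":0.2,"delta_pos":[-40,-130,-60],"turn":[0,0,0]}]' 60
python3 -m pendant '[{"grip":0.2,"delta_pos":[-5,0,-35],"turn":[0,0,0]},{"grip":0.2,"delta_pos":[-10,0,-70],"turn":[0,0,0]},{"grip":0.2,"delta_pos":[-15,0,-105],"turn":[0,0,0]},{"grip":0.2,"delta_pos":[-20,0,-140],"turn":[0,0,0]},{"grip":0.2,"delta_pos":[-20,0,-170],"turn":[0,0,0]},{"grip":0,"delta_pos":[-20,0,-190],"turn":[0,0,0]},{"grip":0,"delta_pos":[-20,0,-195],"turn":[0,0,0]},{"grip":0,"delta_pos":[-20,0,-195],"turn":[0,0,0]}]' 60
python3 -c "
from h import *
im=arm.grab_frame('top');cv2.imwrite('pics/t6.png',im)
cv2.imwrite('pics/t6c.png',cv2.resize(im[70:270,240:480],None,fx=3,fy=3,interpolation=cv2.INTER_CUBIC))
cv2.imwrite('pics/s6.png',arm.grab_frame('scene'))
plan(0,0,0,0)"
```

```text
time_s: 23.02
eef_pos: [507.8, 59.0, 57.5]
eef_rot: [0.708, 0.013, -0.005, -0.706]
ft_force: [10.5, -3.0, -2.7]
opening: 0.296
time_s: 23.68
eef_pos: [470.0, 11.1, 176.1]
eef_rot: [-0.707, -0.01, 0.011, 0.707]
ft_force: [0.9, -1.0, 0.7]
opening: 0.605
time_s: 24.35
eef_pos: [455.2, -185.8, 174.4]
eef_rot: [-0.707, -0.008, 0.009, 0.707]
ft_force: [0.4, 1.2, -0.6]
opening: 0.501
t 24.4 pos [ 455.  -184.   174.2] yaw 1.51 F [-0.   0.4  0.2] op 42.5 mm
 delta [-449.8, 175.1, 195.7] turn [-0.002, 0.026, -0.001]
```

View pics/t6c.png

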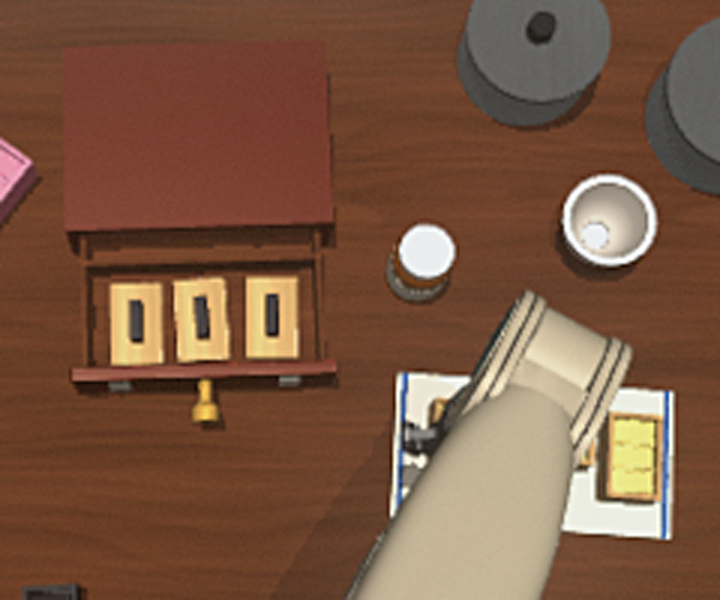

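View pics/s6.png

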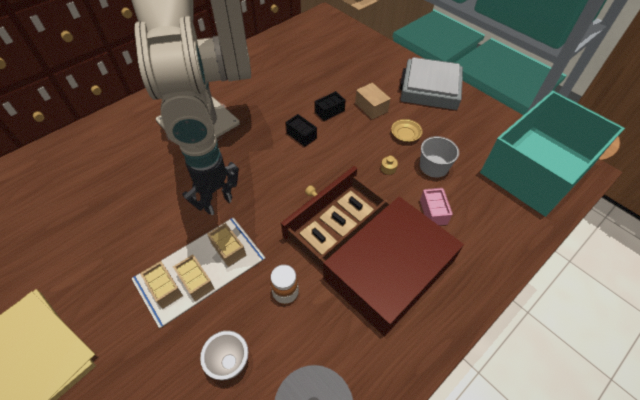

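Drawer open with three lids in it at zoom px (136,322), (202,317) and (272,316). I'll check the drawer travel and the lid poses.

```bash
python3 - <<'E'
from h import *
im=cv2.imread("pics/top0.png"),cv2.imread("pics/t6.png")
def knob(i,uv):
    r=30;u,v=uv;c=cv2.resize(i[v-r:v+r,u-r:u+r],None,fx=4,fy=4,interpolation=cv2.INTER_CUBIC)
    m=cv2.inRange(cv2.cvtColor(c,cv2.COLOR_BGR2HSV),(16,150,100),(30,255,255))
    m=cv2.morphologyEx(m,cv2.MORPH_OPEN,np.ones((17,17)))
    ys,xs=np.nonzero(m); p=(u-r+(xs.mean()+.5)/4-.5,v-r+(ys.mean()+.5)/4-.5)
    return p,ray("top",*p,60)
a=knob(im[0],(307,163)); b=knob(im[1],(309,207)); print(a,b,a[1]-b[1])
t=im[1]
for uv in [(285,177),(307,175.5),(331,175)]:
    u,v=int(uv[0]),int(uv[1])
    print("plate",up_rect(t,uv,26,(8,50,120),(38,200,255),r=30),"handle",up_rect(t,uv,46,(0,0,0),(180,255,95),r=9,k=1))
E
```

```text
((np.float64(306.62748756218906), np.float64(162.63650497512438)), array([653.88785334,  64.6396555 ,  60.        ])) ((np.float64(307.90903755868544), np.float64(206.45275821596243)), array([511.92834383,  60.20924355,  60.        ])) [141.95950951   4.43041195   0.        ]
plate (array([613.1, 141.9]), 95.1, 74.3, 1.5) handle (array([611.1, 133.6]), 44.5, 12.0, 1.9)
plate (array([618.7,  64.5]), 95.1, 60.9, 4.3) handle (array([615.3,  63.2]), 45.0, 12.7, 4.7)
plate (array([621.2, -19.4]), 93.6, 72.4, -0.2) handle (array([618. , -11.2]), 44.5, 12.1, -0.3)
```

```bash
python3 - <<'E'
from h import *
t=cv2.imread("pics/t6.png"); g=cv2.cvtColor(t,cv2.COLOR_BGR2HSV)
for u in (280,285,302): print(u,[tuple(g[v,u]) for v in range(156,196,2)])
for v0 in (170,):print([tuple(g[v0,u]) for u in range(268,346,2)])
for V in (170,190,200,210):
  for uv in [(285,177),(307,175.5),(331,175)]:
    try: print(V,up_rect(t,uv,26,(8,50,V),(38,200,255),r=30))
    except Exception as e: print(V,e)
for V in (60,80,110):
  for uv in [(285,177),(307,175.5),(331,175)]:
    print("h",V,up_rect(t,uv,46,(0,0,0),(180,255,V),r=9,k=1))
E
```

```text
280 [(np.uint8(10), np.uint8(161), np.uint8(119)), (np.uint8(12), np.uint8(158), np.uint8(71)), (np.uint8(10), np.uint8(151), np.uint8(49)), (np.uint8(9), np.uint8(164), np.uint8(120)), (np.uint8(17), np.uint8(124), np.uint8(165)), (np.uint8(23), np.uint8(108), np.uint8(237)), (np.uint8(22), np.uint8(106), np.uint8(235)), (np.uint8(22), np.uint8(108), np.uint8(236)), (np.uint8(22), np.uint8(109), np.uint8(236)), (np.uint8(22), np.uint8(108), np.uint8(236)), (np.uint8(23), np.uint8(108), np.uint8(236)), (np.uint8(22), np.uint8(107), np.uint8(236)), (np.uint8(23), np.uint8(107), np.uint8(236)), (np.uint8(23), np.uint8(105), np.uint8(236)), (np.uint8(23), np.uint8(106), np.uint8(235)), (np.uint8(23), np.uint8(109), np.uint8(234)), (np.uint8(24), np.uint8(105), np.uint8(234)), (np.uint8(22), np.uint8(108), np.uint8(238)), (np.uint8(3), np.uint8(157), np.uint8(101)), (np.uint8(6), np.uint8(132), np.uint8(153))]
285 [(np.uint8(10), np.uint8(160), np.uint8(118)), (np.uint8(11), np.uint8(149), np.uint8(58)), (np.uint8(11), np.uint8(138), np.uint8(50)), (np.uint8(9), np.uint8(162), np.uint8(1
[... 3473 characters left out ...]
ay([618.2,  64.6]), 91.1, 57.6, 4.1)
170 (array([620.7, -12. ]), 89.4, 56.0, -0.2)
190 (array([612.9, 135.1]), 89.0, 54.9, 1.6)
190 (array([617.9,  64.5]), 90.0, 56.1, 4.1)
190 (array([620.8, -11.9]), 87.6, 54.5, 0.1)
200 (array([613.4, 135. ]), 88.3, 54.3, 1.7)
200 (array([617.9,  64.9]), 89.8, 55.4, 4.1)
200 (array([620.8, -11.7]), 85.9, 54.3, 0.1)
210 (array([613.1, 134.7]), 87.3, 53.4, 0.8)
210 (array([617.8,  64.9]), 88.3, 55.2, 4.1)
210 (array([620.7, -11.6]), 86.0, 53.6, -0.2)Traceback (most recent call last):
  File "<stdin>", line 11, in <module>
  File "h.py", line 33, in up_rect
    q=min(cs,key=lambda q:-cv2.pointPolygonTest(q,p,True))
ValueError: min() iterable argument is empty
```

```bash
python3 -c "
from h import *
plan(620.7,-12,150,0)"
python3 -m pendant '[{"grip":0,"delta_pos":[20,0,20],"turn":[0,0.026,0]},{"grip":0,"delta_pos":[48,0,48],"turn":[0,0.026,0]},{"grip":-0.1,"delta_pos":[76,0,76],"turn":[0,0.026,0]},{"grip":-0.18,"delta_pos":[104,0,104],"turn":[0,0.026,0]},{"grip":-0.18,"delta_pos":[130,0,130],"turn":[0,0.026,0]},{"grip":-0.18,"delta_pos":[150,5,150],"turn":[0,0.026,0]},{"grip":-0.18,"delta_pos":[163,15,160],"turn":[0,0.026,0]},{"grip":-0.18,"delta_pos":[168,24,166],"turn":[0,0.026,0]}]' 40
python3 -m pendant '[{"grip":-0.18,"delta_pos":[0,0,0],"turn":[0,0,0]},{"grip":-0.18,"delta_pos":[0,0,0],"turn":[0,0,0]},{"grip":-0.18,"delta_pos":[0,0,0],"turn":[0,0,0]},{"grip":-0.18,"delta_pos":[0,0,0],"turn":[0,0,0]},{"grip":-0.18,"delta_pos":[0,0,0],"turn":[0,0,0]},{"grip":-0.18,"delta_pos":[0,0,0],"turn":[0,0,0]},{"grip":-0.18,"delta_pos":[0,0,0],"turn":[0,0,0]},{"grip":-0.18,"delta_pos":[0,0,0],"turn":[0,0,0]}]' 40
python3 -c "
from h import *
plan(620.7,-12,60,0)"
```

```text
t 24.4 pos [ 455.  -184.   174.2] yaw 1.51 F [-0.   0.4  0.2] op 42.5 mm
 delta [170.2, 24.3, 167.5] turn [-0.002, 0.026, -0.001]
time_s: 25.12
eef_pos: [620.8, -11.0, 150.5]
eef_rot: [-0.707, -0.002, 0.001, 0.707]
ft_force: [-0.2, -0.5, 0.8]
opening: 0.413
time_s: 25.78
eef_pos: [619.3, -15.2, 151.1]
eef_rot: [0.707, -0.0, 0.0, -0.707]
ft_force: [-0.6, 0.2, 0.4]
opening: 0.409
t 25.8 pos [619.3 -15.2 151.1] yaw -0.03 F [-0.6  0.2  0.4] op 34.8 mm
 delta [1.3, 91.1, 3.2] turn [0.0, -0.0, 0.0]
```

```bash
python3 -m pendant '[{"grip":-0.18,"delta_pos":[1.3,15,3.2],"turn":[0,0,0]},{"grip":-0.18,"delta_pos":[1.3,35,3.2],"turn":[0,0,0]},{"grip":-0.18,"delta_pos":[1.3,55,3.2],"turn":[0,0,0]},{"grip":-0.18,"delta_pos":[1.3,72,3.2],"turn":[0,0,0]},{"grip":-0.18,"delta_pos":[1.3,84,3.2],"turn":[0,0,0]},{"grip":-0.18,"delta_pos":[1.3,90,3.2],"turn":[0,0,0]},{"grip":-0.18,"delta_pos":[1.3,91,3.2],"turn":[0,0,0]},{"grip":-0.18,"delta_pos":[1.3,91,3.2],"turn":[0,0,0]}]' 40
python3 -m pendant '[{"grip":-0.18,"delta_pos":[0,0,0],"turn":[0,0,0]},{"grip":-0.18,"delta_pos":[0,0,0],"turn":[0,0,0]},{"grip":-0.18,"delta_pos":[0,4,0],"turn":[0,0,0]},{"grip":-0.18,"delta_pos":[0,8,0],"turn":[0,0,0]},{"grip":-0.18,"delta_pos":[0,12,0],"turn":[0,0,0]},{"grip":-0.18,"delta_pos":[0,15,0],"turn":[0,0,0]},{"grip":-0.18,"delta_pos":[0,15,0],"turn":[0,0,0]},{"grip":-0.18,"delta_pos":[0,15,0],"turn":[0,0,0]}]' 40
python3 -c "
from h import *
plan(620.7,-12,43,0)"
```

```text
time_s: 26.45
eef_pos: [620.8, -11.6, 59.9]
eef_rot: [0.707, 0.0, -0.0, -0.707]
ft_force: [1.1, -0.9, -0.1]
opening: 0.408
time_s: 27.12
eef_pos: [620.2, -11.5, 44.2]
eef_rot: [-0.707, 0.0, 0.0, 0.707]
ft_force: [-0.1, -0.2, 0.2]
opening: 0.408
t 27.1 pos [620.2 -11.5  44.2] yaw 0.01 F [-0.1 -0.2  0.2] op 34.7 mm
 delta [0.5, 1.2, -0.5] turn [-0.0, 0.0, -0.001]
```

Close on the handle, then lift slowly.

```bash
python3 -m pendant '[{"grip":-0.3,"delta_pos":[0.5,0,-0.5],"turn":[0,0,0]},{"grip":-0.4,"delta_pos":[0.5,0,-0.5],"turn":[0,0,0]},{"grip":-0.5,"delta_pos":[0.5,0,-0.5],"turn":[0,0,0]},{"grip":-0.6,"delta_pos":[0.5,0,-0.5],"turn":[0,0,0]},{"grip":-1,"delta_pos":[0.5,0,-0.5],"turn":[0,0,0]},{"grip":-1,"delta_pos":[0.5,0,-0.5],"turn":[0,0,0]},{"grip":-1,"delta_pos":[0.5,0,-0.5],"turn":[0,0,0]},{"grip":-1,"delta_pos":[0.5,0,-0.5],"turn":[0,0,0]}]' 40
python3 -c "
from h import *
plan(620.7,-12,43,0)"
python3 -m pendant '[{"grip":-1,"delta_pos":[0,-3,0],"turn":[0,0,0]},{"grip":-1,"delta_pos":[0,-10,0],"turn":[0,0,0]},{"grip":-1,"delta_pos":[0,-25,0],"turn":[0,0,0]},{"grip":-1,"delta_pos":[0,-45,0],"turn":[0,0,0]},{"grip":-1,"delta_pos":[0,-70,0],"turn":[0,0,0]},{"grip":-1,"delta_pos":[0,-95,0],"turn":[0,0,0]},{"grip":-1,"delta_pos":[0,-115,0],"turn":[0,0,0]},{"grip":-1,"delta_pos":[0,-125,0],"turn":[0,0,0]}]' 40
python3 -c "
from h import *
im=arm.grab_frame('scene');cv2.imwrite('pics/s7.png',cv2.resize(im[80:280,200:460],None,fx=3,fy=3))
plan(480.3,-206.2,150,-4.1)"
```

```text
time_s: 27.78
eef_pos: [621.5, -12.0, 45.1]
eef_rot: [0.707, 0.0, 0.0, -0.707]
ft_force: [0.5, -0.2, 1.6]
opening: 0.152
t 27.8 pos [621.5 -12.   45.1] yaw 0.01 F [ 0.5 -0.2  1.6] op 12.9 mm
 delta [-0.8, 2.1, 0.0] turn [0.0, 0.0, 0.001]
time_s: 28.45
eef_pos: [622.8, -12.2, 173.4]
eef_rot: [0.707, 0.002, 0.002, -0.707]
ft_force: [-0.5, 0.1, -1.3]
opening: 0.149
t 28.5 pos [623.4 -12.3 174.4] yaw 0.01 F [1.3 0.  0.7] op 12.7 mm
 delta [-143.4, 23.6, -193.9] turn [0.001, 0.072, 0.007]
```

View pics/s7.png

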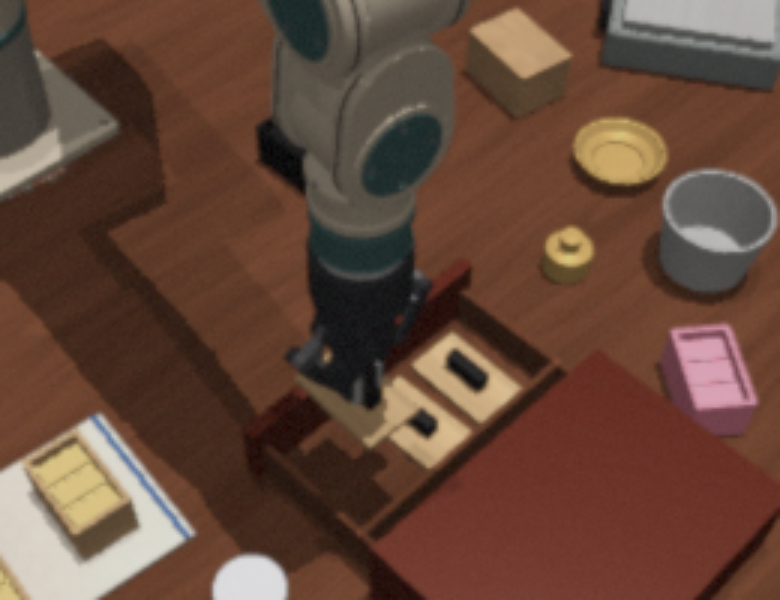

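Lid held level at zoom (370,400). On to the first box.

```bash
python3 -m pendant '[{"grip":-1,"delta_pos":[-12,0,-15],"turn":[0,0.02,0]},{"grip":-1,"delta_pos":[-33,0,-43],"turn":[0,0.05,0]},{"grip":-1,"delta_pos":[-56,0,-75],"turn":[0,0.072,0]},{"grip":-1,"delta_pos":[-80,0,-107],"turn":[0,0.072,0]},{"grip":-1,"delta_pos":[-103,0,-139],"turn":[0,0.072,0]},{"grip":-1,"delta_pos":[-123,0,-167],"turn":[0,0.072,0]},{"grip":-1,"delta_pos":[-137,0,-187],"turn":[0,0.072,0]},{"grip":-1,"delta_pos":[-141,0,-194],"turn":[0,0.072,0]}]' 40
python3 -m pendant '[{"grip":-1,"delta_pos":[0,0,0],"turn":[0,0,0]},{"grip":-1,"delta_pos":[0,0,0],"turn":[0,0,0]},{"grip":-1,"delta_pos":[0,10,0],"turn":[0,0,0]},{"grip":-1,"delta_pos":[0,25,0],"turn":[0,0,0]},{"grip":-1,"delta_pos":[0,40,0],"turn":[0,0,0]},{"grip":-1,"delta_pos":[0,50,0],"turn":[0,0,0]},{"grip":-1,"delta_pos":[0,55,0],"turn":[0,0,0]},{"grip":-1,"delta_pos":[0,55,0],"turn":[0,0,0]}]' 40
python3 -c "
from h import *
plan(481.1,-206.2,86,-4.1)"
```

```text
time_s: 29.17
eef_pos: [477.1, -207.8, 168.4]
eef_rot: [-0.706, 0.028, -0.026, 0.707]
ft_force: [-0.2, 0.2, -0.6]
opening: 0.148
time_s: 29.83
eef_pos: [479.4, -204.6, 112.9]
eef_rot: [-0.706, 0.026, -0.024, 0.707]
ft_force: [0.3, -0.5, -0.6]
opening: 0.152
t 29.8 pos [ 479.4 -204.6  112.9] yaw -4.03 F [ 0.3 -0.5 -0.6] op 13.0 mm
 delta [1.8, 26.9, -1.5] turn [-0.002, 0.001, -0.003]
```

```bash
python3 -m pendant '[{"grip":-1,"delta_pos":[1.5,5,-1.5],"turn":[0,0,0]},{"grip":-1,"delta_pos":[1.5,11,-1.5],"turn":[0,0,0]},{"grip":-1,"delta_pos":[1.5,16,-1.5],"turn":[0,0,0]},{"grip":-1,"delta_pos":[1.5,19,-1.5],"turn":[0,0,0]},{"grip":-1,"delta_pos":[1.5,20,-1.5],"turn":[0,0,0]},{"grip":-1,"delta_pos":[1.5,20,-1.5],"turn":[0,0,0]},{"grip":-1,"delta_pos":[1.5,20,-1.5],"turn":[0,0,0]},{"grip":-1,"delta_pos":[1.5,20,-1.5],"turn":[0,0,0]}]' 40
python3 -m pendant '[{"grip":-1,"delta_pos":[0,0,0],"turn":[0,0,0]},{"grip":-1,"delta_pos":[0,0,0],"turn":[0,0,0]},{"grip":-1,"delta_pos":[0,0,0],"turn":[0,0,0]},{"grip":-1,"delta_pos":[0,0,0],"turn":[0,0,0]},{"grip":-1,"delta_pos":[0,0,0],"turn":[0,0,0]},{"grip":-1,"delta_pos":[0,0,0],"turn":[0,0,0]},{"grip":-1,"delta_pos":[0,0,0],"turn":[0,0,0]},{"grip":-1,"delta_pos":[0,0,0],"turn":[0,0,0]}]' 40
python3 -c "
from h import *
plan(481.1,-206.2,85.5,-4.1)
im=arm.grab_frame('scene');cv2.imwrite('pics/s8.png',cv2.resize(im[180:320,130:290],None,fx=4,fy=4,interpolation=cv2.INTER_CUBIC))"
```

```text
time_s: 30.5
eef_pos: [481.8, -207.8, 95.0]
eef_rot: [0.707, -0.025, 0.026, -0.707]
ft_force: [0.3, -0.3, -0.9]
opening: 0.15
time_s: 31.17
eef_pos: [481.6, -207.6, 94.7]
eef_rot: [-0.707, 0.025, -0.025, 0.707]
ft_force: [0.2, -0.1, -1.9]
opening: 0.152
t 31.2 pos [ 481.6 -207.6   94.7] yaw -4.11 F [ 0.2 -0.1 -1.9] op 12.9 mm
 delta [-0.6, 9.2, 1.4] turn [-0.0, -0.0, -0.0]
```

View pics/s8.png

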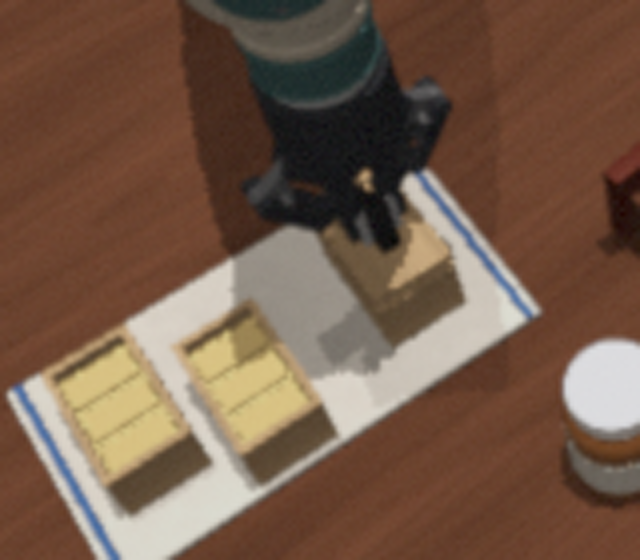

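The lid hovers squarely above box 3, with the front edges parallel near zoom (410,285). Lower and settle.

```bash
python3 -m pendant '[{"grip":-1,"delta_pos":[-0.5,0,1.4],"turn":[0,0,0]},{"grip":-1,"delta_pos":[-0.5,2,1.4],"turn":[0,0,0]},{"grip":-1,"delta_pos":[-0.5,4,1.4],"turn":[0,0,0]},{"grip":-1,"delta_pos":[-0.5,6,1.4],"turn":[0,0,0]},{"grip":-1,"delta_pos":[-0.5,7.5,1.4],"turn":[0,0,0]},{"grip":-1,"delta_pos":[-0.5,8.5,1.4],"turn":[0,0,0]},{"grip":-1,"delta_pos":[-0.5,8.5,1.4],"turn":[0,0,0]},{"grip":-1,"delta_pos":[-0.5,8.5,1.4],"turn":[0,0,0]}]' 40
python3 -c "
from h import *
plan(481.1,-206.2,85.5,-4.1)"
```

```text
time_s: 31.88
eef_pos: [481.1, -206.2, 86.1]
eef_rot: [-0.707, 0.025, -0.025, 0.707]
ft_force: [-0.7, 0.3, -1.1]
opening: 0.149
t 31.9 pos [ 481.1 -206.2   86.1] yaw -4.11 F [-0.7  0.3 -1.1] op 12.7 mm
 delta [-0.0, 0.6, 0.0] turn [-0.0, -0.0, -0.0]
```

```bash
python3 -m pendant '[{"grip":-1,"delta_pos":[0,0.8,0],"turn":[0,0,0]},{"grip":-1,"delta_pos":[0,1.2,0],"turn":[0,0,0]},{"grip":-1,"delta_pos":[0,1.2,0],"turn":[0,0,0]},{"grip":-1,"delta_pos":[0,1.2,0],"turn":[0,0,0]},{"grip":-0.6,"delta_pos":[0,1.2,0],"turn":[0,0,0]},{"grip":-0.4,"delta_pos":[0,1.2,0],"turn":[0,0,0]},{"grip":-0.2,"delta_pos":[0,0,0],"turn":[0,0,0]},{"grip":-0.1,"delta_pos":[0,0,0],"turn":[0,0,0]}]' 40
python3 -m pendant '[{"grip":-0.1,"delta_pos":[0,-5,0],"turn":[0,0,0]},{"grip":-0.1,"delta_pos":[0,-15,0],"turn":[0,0,0]},{"grip":-0.1,"delta_pos":[0,-35,0],"turn":[0,0,0]},{"grip":-0.1,"delta_pos":[0,-60,0],"turn":[0,0,0]},{"grip":-0.18,"delta_pos":[8,-75,20],"turn":[0,0,0]},{"grip":-0.18,"delta_pos":[20,-80,55],"turn":[0,0,0]},{"grip":-0.18,"delta_pos":[35,-80,92],"turn":[0,0,0]},{"grip":-0.18,"delta_pos":[50,-80,130],"turn":[0,0,0]}]' 40
python3 -c "
from h import *
plan(618,64.6,150,4.1)
im=arm.grab_frame('top');cv2.imwrite('pics/t9.png',im)
for p in ((465,-388),(502,-321)): print(up_rect(im,proj('top',(*p,58)),58,*RIM))
for V in (170,190,200): print(up_rect(im,proj('top',(480,-206,66)),66,(8,50,V),(38,200,255),r=30))
cv2.imwrite('pics/t9c.png',cv2.resize(im[80:260,240:480],None,fx=3,fy=3,interpolation=cv2.INTER_CUBIC))"
```

```text
time_s: 32.55
eef_pos: [481.5, -206.4, 86.6]
eef_rot: [0.707, -0.025, 0.026, -0.707]
ft_force: [-0.3, 0.1, 0.2]
opening: 0.451
time_s: 33.22
eef_pos: [541.8, -79.5, 168.6]
eef_rot: [0.707, -0.025, 0.027, -0.706]
ft_force: [0.1, -1.4, 0.4]
opening: 0.411
t 33.2 pos [541.8 -79.5 168.6] yaw -4.22 F [ 0.1 -1.4  0.4] op 34.9 mm
 delta [65.3, 18.7, 149.4] turn [0.001, -0.145, 0.004]
(array([ 465.4, -388.4]), 92.1, 55.5, -4.2)
(array([ 502.3, -321.5]), 90.1, 57.3, -5.0)
(array([ 483.1, -172.9]), 189.6, 124.5, -1.0)
(array([ 480.3, -205.4]), 90.2, 55.6, -4.3)
(array([ 480.3, -205.4]), 90.1, 55.5, -4.3)
```

View pics/t9c.png

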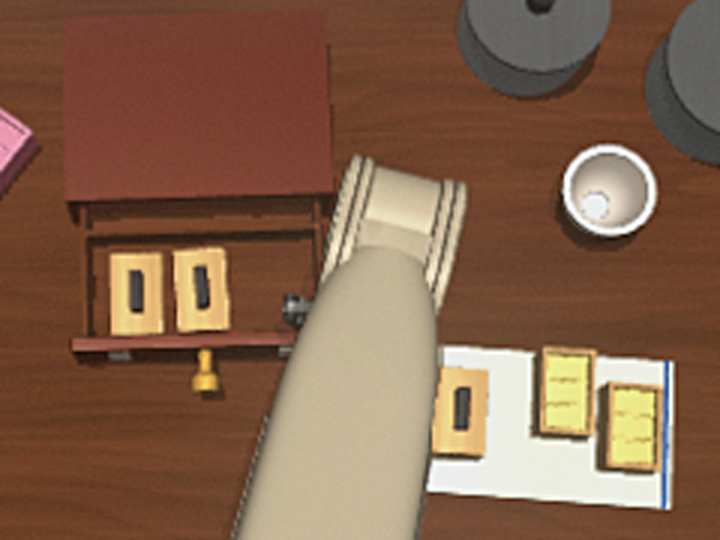

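Lid 1 measures 90×56 mm at (480.3,-205.4), against the box at (480.3,-206.2), so it's flush. Next lid L2.

```bash
python3 -m pendant '[{"grip":-0.18,"delta_pos":[13,0,30],"turn":[0,-0.04,0]},{"grip":-0.18,"delta_pos":[27,0,62],"turn":[0,-0.08,0]},{"grip":-0.18,"delta_pos":[41,5,94],"turn":[0,-0.12,0]},{"grip":-0.18,"delta_pos":[53,15,122],"turn":[0,-0.145,0]},{"grip":-0.18,"delta_pos":[61,30,140],"turn":[0,-0.145,0]},{"grip":-0.18,"delta_pos":[65,50,148],"turn":[0,-0.145,0]},{"grip":-0.18,"delta_pos":[65,70,149],"turn":[0,-0.145,0]},{"grip":-0.18,"delta_pos":[65,88,149],"turn":[0,-0.145,0]}]' 40
python3 -m pendant '[{"grip":-0.18,"delta_pos":[0,4,0],"turn":[0,0,0]},{"grip":-0.18,"delta_pos":[0,5,0],"turn":[0,0,0]},{"grip":-0.18,"delta_pos":[0,5,0],"turn":[0,0,0]},{"grip":-0.18,"delta_pos":[0,5,0],"turn":[0,0,0]},{"grip":-0.18,"delta_pos":[0,5,0],"turn":[0,0,0]},{"grip":-0.18,"delta_pos":[0,5,0],"turn":[0,0,0]},{"grip":-0.18,"delta_pos":[0,5,0],"turn":[0,0,0]},{"grip":-0.18,"delta_pos":[0,5,0],"turn":[0,0,0]}]' 40
python3 -c "
from h import *
plan(618,64.6,44,4.1)"
```

```text
time_s: 33.93
eef_pos: [616.6, 64.7, 78.2]
eef_rot: [0.707, 0.027, -0.026, -0.707]
ft_force: [-0.1, 0.8, -0.5]
opening: 0.414
time_s: 34.6
eef_pos: [616.2, 63.7, 73.9]
eef_rot: [0.707, 0.026, -0.025, -0.707]
ft_force: [-0.2, -0.3, 0.2]
opening: 0.403
t 34.6 pos [616.2  63.7  73.9] yaw 4.19 F [-0.2 -0.3  0.2] op 34.3 mm
 delta [1.8, 29.9, 0.7] turn [0.0, 0.002, 0.001]
```

```bash
python3 -m pendant '[{"grip":-0.18,"delta_pos":[1.8,5,0.7],"turn":[0,0,0]},{"grip":-0.18,"delta_pos":[1.8,12,0.7],"turn":[0,0,0]},{"grip":-0.18,"delta_pos":[1.8,19,0.7],"turn":[0,0,0]},{"grip":-0.18,"delta_pos":[1.8,25,0.7],"turn":[0,0,0]},{"grip":-0.18,"delta_pos":[1.8,28,0.7],"turn":[0,0,0]},{"grip":-0.18,"delta_pos":[1.8,30,0.7],"turn":[0,0,0]},{"grip":-0.18,"delta_pos":[1.8,30,0.7],"turn":[0,0,0]},{"grip":-0.18,"delta_pos":[1.8,30,0.7],"turn":[0,0,0]}]' 40
python3 -m pendant '[{"grip":-0.3,"delta_pos":[0,0,0],"turn":[0,0,0]},{"grip":-0.4,"delta_pos":[0,0,0],"turn":[0,0,0]},{"grip":-0.5,"delta_pos":[0,0,0],"turn":[0,0,0]},{"grip":-0.6,"delta_pos":[0,0,0],"turn":[0,0,0]},{"grip":-1,"delta_pos":[0,0,0],"turn":[0,0,0]},{"grip":-1,"delta_pos":[0,0,0],"turn":[0,0,0]},{"grip":-1,"delta_pos":[0,0,0],"turn":[0,0,0]},{"grip":-1,"delta_pos":[0,0,0],"turn":[0,0,0]}]' 40
python3 -c "
from h import *
plan(618,64.6,44,4.1)"
python3 -m pendant '[{"grip":-1,"delta_pos":[0,-3,0],"turn":[0,0,0]},{"grip":-1,"delta_pos":[0,-10,0],"turn":[0,0,0]},{"grip":-1,"delta_pos":[0,-25,0],"turn":[0,0,0]},{"grip":-1,"delta_pos":[0,-45,0],"turn":[0,0,0]},{"grip":-1,"delta_pos":[0,-70,0],"turn":[0,0,0]},{"grip":-1,"delta_pos":[0,-95,0],"turn":[0,0,0]},{"grip":-1,"delta_pos":[0,-115,0],"turn":[0,0,0]},{"grip":-1,"delta_pos":[0,-125,0],"turn":[0,0,0]}]' 40
python3 -c "
from h import *
plan(502.3,-321.5,170,-5)"
```

```text
time_s: 35.27
eef_pos: [617.6, 64.6, 43.1]
eef_rot: [0.707, 0.026, -0.026, -0.707]
ft_force: [0.7, -0.4, -0.3]
opening: 0.413
time_s: 35.93
eef_pos: [618.0, 64.6, 43.7]
eef_rot: [0.707, 0.026, -0.026, -0.707]
ft_force: [-0.7, -1.0, 3.2]
opening: 0.156
t 35.9 pos [618.   64.6  43.7] yaw 4.2 F [-0.7 -1.   3.2] op 13.2 mm
 delta [-0.0, -0.3, -0.0] turn [0.0, 0.002, 0.001]
time_s: 36.6
eef_pos: [619.2, 64.7, 171.7]
eef_rot: [0.707, 0.028, -0.024, -0.707]
ft_force: [0.5, -0.4, -0.1]
opening: 0.153
t 36.6 pos [619.2  64.7 171.7] yaw 4.2 F [ 0.5 -0.4 -0.1] op 13.0 mm
 delta [-144.8, 1.2, -376.6] turn [-0.0, 0.161, 0.005]
```

```bash
python3 -m pendant '[{"grip":-1,"delta_pos":[-6,0,-16],"turn":[0,0.03,0]},{"grip":-1,"delta_pos":[-18,0,-46],"turn":[0,0.06,0]},{"grip":-1,"delta_pos":[-31,0,-80],"turn":[0,0.09,0]},{"grip":-1,"delta_pos":[-44,0,-115],"turn":[0,0.12,0]},{"grip":-1,"delta_pos":[-58,0,-150],"turn":[0,0.15,0]},{"grip":-1,"delta_pos":[-71,0,-185],"turn":[0,0.161,0]},{"grip":-1,"delta_pos":[-84,0,-220],"turn":[0,0.161,0]},{"grip":-1,"delta_pos":[-97,0,-252],"turn":[0,0.161,0]}]' 40
python3 -c "
from h import *
plan(502.3,-321.5,170,-5)"
```

```text
time_s: 37.27
eef_pos: [538.0, -195.4, 167.7]
eef_rot: [-0.706, 0.032, -0.031, 0.707]
ft_force: [-0.1, -0.4, -0.8]
opening: 0.149
t 37.3 pos [ 538.  -195.4  167.7] yaw -5.05 F [-0.1 -0.4 -0.8] op 12.6 mm
 delta [-24.5, -2.3, -128.8] turn [-0.0, -0.001, -0.001]
```

```bash
python3 -m pendant '[{"grip":-1,"delta_pos":[-6,0,-30],"turn":[0,0,0]},{"grip":-1,"delta_pos":[-12,0,-60],"turn":[0,0,0]},{"grip":-1,"delta_pos":[-18,0,-90],"turn":[0,0,0]},{"grip":-1,"delta_pos":[-22,5,-112],"turn":[0,0,0]},{"grip":-1,"delta_pos":[-24,20,-124],"turn":[0,0,0]},{"grip":-1,"delta_pos":[-24.5,40,-127],"turn":[0,0,0]},{"grip":-1,"delta_pos":[-24.5,58,-127],"turn":[0,0,0]},{"grip":-1,"delta_pos":[-24.5,70,-127],"turn":[0,0,0]}]' 40
python3 -m pendant '[{"grip":-1,"delta_pos":[0,2,0],"turn":[0,0,0]},{"grip":-1,"delta_pos":[0,4,0],"turn":[0,0,0]},{"grip":-1,"delta_pos":[0,4,0],"turn":[0,0,0]},{"grip":-1,"delta_pos":[0,4,0],"turn":[0,0,0]},{"grip":-1,"delta_pos":[0,4,0],"turn":[0,0,0]},{"grip":-1,"delta_pos":[0,4,0],"turn":[0,0,0]},{"grip":-1,"delta_pos":[0,4,0],"turn":[0,0,0]},{"grip":-1,"delta_pos":[0,4,0],"turn":[0,0,0]}]' 40
python3 -c "
from h import *
plan(502.3,-321.5,84,-5)
im=arm.grab_frame('top')
print(up_rect(im,proj('top',(465,-388,58)),58,*RIM))
im=arm.grab_frame('scene');cv2.imwrite('pics/s10.png',cv2.resize(im[180:320,130:290],None,fx=4,fy=4,interpolation=cv2.INTER_CUBIC))"
```

```text
time_s: 37.93
eef_pos: [502.1, -317.6, 95.7]
eef_rot: [-0.706, 0.032, -0.03, 0.707]
ft_force: [0.3, 0.4, -0.7]
opening: 0.148
time_s: 38.6
eef_pos: [504.1, -318.3, 94.8]
eef_rot: [0.707, -0.031, 0.031, -0.706]
ft_force: [0.0, 0.8, -0.1]
opening: 0.155
t 38.6 pos [ 504.1 -318.3   94.8] yaw -5.02 F [ 0.   0.8 -0.1] op 13.2 mm
 delta [-1.5, 10.8, -3.4] turn [0.001, -0.0, 0.001]
(array([ 430.3, -368.5]), 314.3, 136.0, -36.2)
```

View pics/s10.png

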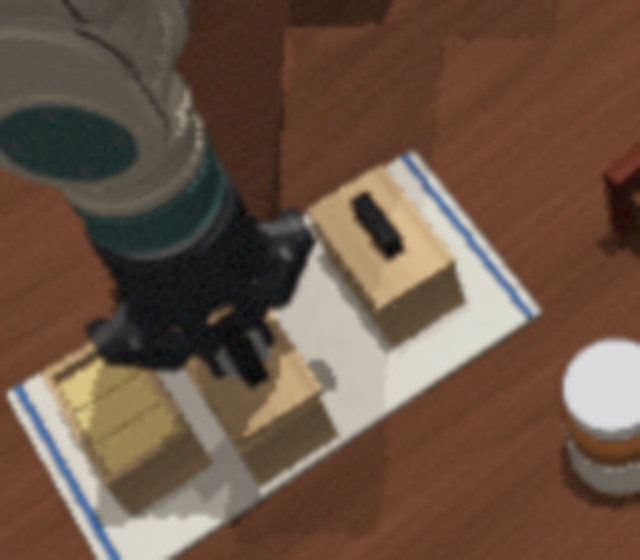

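Lid 1 is flush at zoom (385,245). Lid 2 hovers over the middle box at zoom (260,390).

```bash
python3 -m pendant '[{"grip":-1,"delta_pos":[-1.5,0,-3.4],"turn":[0,0,0]},{"grip":-1,"delta_pos":[-1.5,2,-3.4],"turn":[0,0,0]},{"grip":-1,"delta_pos":[-1.5,4,-3.4],"turn":[0,0,0]},{"grip":-1,"delta_pos":[-1.5,6,-3.4],"turn":[0,0,0]},{"grip":-1,"delta_pos":[-1.5,8,-3.4],"turn":[0,0,0]},{"grip":-1,"delta_pos":[-1.5,8.5,-3.4],"turn":[0,0,0]},{"grip":-1,"delta_pos":[-1.5,8.5,-3.4],"turn":[0,0,0]},{"grip":-1,"delta_pos":[-1.5,8.5,-3.4],"turn":[0,0,0]}]' 40
python3 -m pendant '[{"grip":-1,"delta_pos":[0,0,0],"turn":[0,0,0]},{"grip":-1,"delta_pos":[0,0,0],"turn":[0,0,0]},{"grip":-1,"delta_pos":[0,0,0],"turn":[0,0,0]},{"grip":-1,"delta_pos":[0,0,0],"turn":[0,0,0]},{"grip":-1,"delta_pos":[0,0,0],"turn":[0,0,0]},{"grip":-1,"delta_pos":[0,0,0],"turn":[0,0,0]},{"grip":-1,"delta_pos":[0,0,0],"turn":[0,0,0]},{"grip":-1,"delta_pos":[0,0,0],"turn":[0,0,0]}]' 40
python3 -c "
from h import *
plan(502.3,-321.5,84,-5)"
```

```text
time_s: 39.37
eef_pos: [502.0, -321.3, 85.6]
eef_rot: [-0.706, 0.031, -0.031, 0.706]
ft_force: [0.3, -0.7, -1.1]
opening: 0.15
time_s: 40.03
eef_pos: [502.0, -321.4, 85.7]
eef_rot: [-0.706, 0.031, -0.031, 0.706]
ft_force: [0.6, 0.4, -1.3]
opening: 0.155
t 40.0 pos [ 502.  -321.4   85.7] yaw -5.03 F [ 0.6  0.4 -1.3] op 13.2 mm
 delta [0.3, 1.7, -0.1] turn [-0.0, -0.001, -0.0]
```

```bash
python3 -m pendant '[{"grip":-1,"delta_pos":[0.3,1,0],"turn":[0,0,0]},{"grip":-1,"delta_pos":[0.3,2,0],"turn":[0,0,0]},{"grip":-1,"delta_pos":[0.3,2.2,0],"turn":[0,0,0]},{"grip":-1,"delta_pos":[0.3,2.2,0],"turn":[0,0,0]},{"grip":-0.6,"delta_pos":[0.3,2,0],"turn":[0,0,0]},{"grip":-0.4,"delta_pos":[0.3,1.5,0],"turn":[0,0,0]},{"grip":-0.2,"delta_pos":[0.3,0.5,0],"turn":[0,0,0]},{"grip":-0.1,"delta_pos":[0.3,0,0],"turn":[0,0,0]}]' 40
python3 -m pendant '[{"grip":-0.1,"delta_pos":[0,-5,0],"turn":[0,0,0]},{"grip":-0.1,"delta_pos":[0,-15,0],"turn":[0,0,0]},{"grip":-0.1,"delta_pos":[0,-35,0],"turn":[0,0,0]},{"grip":-0.1,"delta_pos":[0,-60,0],"turn":[0,0,0]},{"grip":-0.18,"delta_pos":[5,-80,20],"turn":[0,0,0]},{"grip":-0.18,"delta_pos":[10,-85,55],"turn":[0,0,0]},{"grip":-0.18,"delta_pos":[15,-85,92],"turn":[0,0,0]},{"grip":-0.18,"delta_pos":[20,-85,130],"turn":[0,0,0]}]' 40
python3 -m pendant '[{"grip":-0.18,"delta_pos":[4,0,40],"turn":[0,-0.06,0]},{"grip":-0.18,"delta_pos":[8,0,80],"turn":[0,-0.11,0]},{"grip":-0.18,"delta_pos":[12,0,120],"turn":[0,-0.11,0]},{"grip":-0.18,"delta_pos":[16,0,160],"turn":[0,-0.11,0]},{"grip":-0.18,"delta_pos":[20,0,200],"turn":[0,-0.11,0]},{"grip":-0.18,"delta_pos":[24,0,230],"turn":[0,-0.11,0]},{"grip":-0.18,"delta_pos":[28,0,250],"turn":[0,-0.11,0]},{"grip":-0.18,"delta_pos":[30,0,260],"turn":[0,-0.11,0]}]' 40
python3 -c "
from h import *
plan(613,135,150,1.7)
im=arm.grab_frame('top');cv2.imwrite('pics/t11.png',im)
print(up_rect(im,proj('top',(465,-388,58)),58,*RIM))
for p in ((480,-206),(502,-321)): print(up_rect(im,proj('top',(*p,66)),66,(8,50,190),(38,200,255),r=30))
for V in (170,190): print(up_rect(im,proj('top',(613,135,26)),26,(8,50,V),(38,200,255),r=30))
cv2.imwrite('pics/t11c.png',cv2.resize(im[80:260,240:480],None,fx=3,fy=3,interpolation=cv2.INTER_CUBIC))"
```

```text
time_s: 40.7
eef_pos: [502.4, -321.5, 85.9]
eef_rot: [0.706, -0.031, 0.031, -0.706]
ft_force: [0.4, 0.3, -0.2]
opening: 0.448
time_s: 41.37
eef_pos: [534.8, -193.4, 173.2]
eef_rot: [0.707, -0.03, 0.033, -0.706]
ft_force: [0.7, -0.2, -0.1]
opening: 0.411
time_s: 42.03
eef_pos: [587.1, 65.5, 171.9]
eef_rot: [-0.707, -0.01, 0.008, 0.707]
ft_force: [0.3, -1.0, 1.2]
opening: 0.412
t 42.0 pos [587.1  65.5 171.9] yaw 1.46 F [ 0.3 -1.   1.2] op 35.0 mm
 delta [27.6, 22.0, 68.9] turn [-0.001, -0.004, 0.002]
(array([ 465.3, -388.3]), 92.1, 55.4, -4.0)
(array([ 480.3, -205.2]), 90.2, 56.0, -4.3)
(array([ 502.2, -320.7]), 90.2, 56.9, -5.5)
(array([617.4, 101.5]), 199.2, 124.2, 0.1)
(array([617.4,  93.9]), 199.3, 108.6, -0.0)
```

View pics/t11c.png

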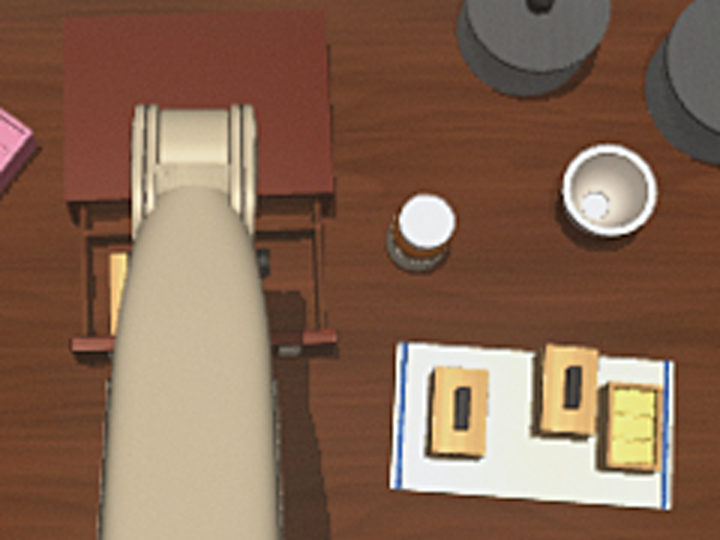

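Two lids are on flush, each within about 1 mm of its box centre. Now the last lid.

```bash
python3 -m pendant '[{"grip":-0.18,"delta_pos":[8,0,20],"turn":[0,0,0]},{"grip":-0.18,"delta_pos":[18,0,45],"turn":[0,0,0]},{"grip":-0.18,"delta_pos":[25,5,62],"turn":[0,0,0]},{"grip":-0.18,"delta_pos":[27.5,20,68],"turn":[0,0,0]},{"grip":-0.18,"delta_pos":[27.5,45,69],"turn":[0,0,0]},{"grip":-0.18,"delta_pos":[27.5,70,69],"turn":[0,0,0]},{"grip":-0.18,"delta_pos":[27.5,90,69],"turn":[0,0,0]},{"grip":-0.18,"delta_pos":[27.5,98,69],"turn":[0,0,0]}]' 40
python3 -m pendant '[{"grip":-0.18,"delta_pos":[0,0,0],"turn":[0,0,0]},{"grip":-0.18,"delta_pos":[0,0,0],"turn":[0,0,0]},{"grip":-0.18,"delta_pos":[0,0,0],"turn":[0,0,0]},{"grip":-0.18,"delta_pos":[0,0,0],"turn":[0,0,0]},{"grip":-0.18,"delta_pos":[0,0,0],"turn":[0,0,0]},{"grip":-0.18,"delta_pos":[0,0,0],"turn":[0,0,0]},{"grip":-0.18,"delta_pos":[0,0,0],"turn":[0,0,0]},{"grip":-0.18,"delta_pos":[0,0,0],"turn":[0,0,0]}]' 40
python3 -c "
from h import *
plan(613,135,43.7,1.7)"
```

```text
time_s: 42.75
eef_pos: [609.9, 130.6, 69.8]
eef_rot: [0.707, 0.005, -0.009, -0.707]
ft_force: [-1.0, -0.5, -0.2]
opening: 0.409
time_s: 43.42
eef_pos: [612.5, 132.4, 73.1]
eef_rot: [-0.707, -0.008, 0.008, 0.707]
ft_force: [0.4, -0.2, 0.6]
opening: 0.41
t 43.4 pos [612.5 132.4  73.1] yaw 1.28 F [ 0.4 -0.2  0.6] op 34.9 mm
 delta [0.6, 29.4, 2.6] turn [-0.0, -0.007, 0.001]
```

```bash
python3 -m pendant '[{"grip":-0.18,"delta_pos":[0.6,5,2.6],"turn":[0,-0.007,0]},{"grip":-0.18,"delta_pos":[0.6,12,2.6],"turn":[0,-0.007,0]},{"grip":-0.18,"delta_pos":[0.6,19,2.6],"turn":[0,-0.007,0]},{"grip":-0.18,"delta_pos":[0.6,25,2.6],"turn":[0,-0.007,0]},{"grip":-0.18,"delta_pos":[0.6,28,2.6],"turn":[0,-0.007,0]},{"grip":-0.18,"delta_pos":[0.6,29,2.6],"turn":[0,-0.007,0]},{"grip":-0.18,"delta_pos":[0.6,29,2.6],"turn":[0,-0.007,0]},{"grip":-0.18,"delta_pos":[0.6,29,2.6],"turn":[0,-0.007,0]}]' 40
python3 -m pendant '[{"grip":-0.3,"delta_pos":[0,0,0],"turn":[0,0,0]},{"grip":-0.4,"delta_pos":[0,0,0],"turn":[0,0,0]},{"grip":-0.5,"delta_pos":[0,0,0],"turn":[0,0,0]},{"grip":-0.6,"delta_pos":[0,0,0],"turn":[0,0,0]},{"grip":-1,"delta_pos":[0,0,0],"turn":[0,0,0]},{"grip":-1,"delta_pos":[0,0,0],"turn":[0,0,0]},{"grip":-1,"delta_pos":[0,0,0],"turn":[0,0,0]},{"grip":-1,"delta_pos":[0,0,0],"turn":[0,0,0]}]' 40
python3 -c "
from h import *
plan(613,135,44,1.7)"
python3 -m pendant '[{"grip":-1,"delta_pos":[0,-3,0],"turn":[0,0,0]},{"grip":-1,"delta_pos":[0,-10,0],"turn":[0,0,0]},{"grip":-1,"delta_pos":[0,-25,0],"turn":[0,0,0]},{"grip":-1,"delta_pos":[0,-45,0],"turn":[0,0,0]},{"grip":-1,"delta_pos":[0,-70,0],"turn":[0,0,0]},{"grip":-1,"delta_pos":[0,-95,0],"turn":[0,0,0]},{"grip":-1,"delta_pos":[0,-115,0],"turn":[0,0,0]},{"grip":-1,"delta_pos":[0,-125,0],"turn":[0,0,0]}]' 40
python3 -c "
from h import *
plan(465.4,-388.4,170,-4.1)"
```

```text
time_s: 44.08
eef_pos: [612.9, 134.9, 43.7]
eef_rot: [-0.707, -0.01, 0.01, 0.707]
ft_force: [-0.1, -0.3, 1.0]
opening: 0.41
time_s: 44.75
eef_pos: [613.2, 134.9, 44.2]
eef_rot: [-0.707, -0.011, 0.01, 0.707]
ft_force: [0.3, -0.1, 2.2]
opening: 0.152
t 44.8 pos [613.2 134.9  44.2] yaw 1.67 F [ 0.3 -0.1  2.2] op 12.9 mm
 delta [-0.2, 0.2, 0.1] turn [-0.0, -0.0, 0.001]
time_s: 45.42
eef_pos: [614.3, 135.1, 172.3]
eef_rot: [-0.707, -0.012, 0.009, 0.707]
ft_force: [0.2, 0.2, -0.3]
opening: 0.154
t 45.4 pos [614.3 135.1 172.3] yaw 1.68 F [ 0.2  0.2 -0.3] op 13.1 mm
 delta [-164.2, 1.3, -518.9] turn [-0.001, 0.101, 0.005]
```

```bash
python3 -m pendant '[{"grip":-1,"delta_pos":[-6,0,-18],"turn":[0,0.02,0]},{"grip":-1,"delta_pos":[-16,0,-50],"turn":[0,0.04,0]},{"grip":-1,"delta_pos":[-27,0,-85],"turn":[0,0.06,0]},{"grip":-1,"delta_pos":[-38,0,-120],"turn":[0,0.08,0]},{"grip":-1,"delta_pos":[-49,0,-155],"turn":[0,0.101,0]},{"grip":-1,"delta_pos":[-60,0,-190],"turn":[0,0.101,0]},{"grip":-1,"delta_pos":[-71,0,-225],"turn":[0,0.101,0]},{"grip":-1,"delta_pos":[-82,0,-260],"turn":[0,0.101,0]}]' 40
python3 -m pendant '[{"grip":-1,"delta_pos":[-8,0,-35],"turn":[0,0,0]},{"grip":-1,"delta_pos":[-16,0,-70],"turn":[0,0,0]},{"grip":-1,"delta_pos":[-25,0,-105],"turn":[0,0,0]},{"grip":-1,"delta_pos":[-33,0,-140],"turn":[0,0,0]},{"grip":-1,"delta_pos":[-41,0,-175],"turn":[0,0,0]},{"grip":-1,"delta_pos":[-48,0,-205],"turn":[0,0,0]},{"grip":-1,"delta_pos":[-53,0,-225],"turn":[0,0,0]},{"grip":-1,"delta_pos":[-55,0,-238],"turn":[0,0,0]}]' 40
python3 -m pendant '[{"grip":-1,"delta_pos":[0,0,0],"turn":[0,0,0]},{"grip":-1,"delta_pos":[0,5,0],"turn":[0,0,0]},{"grip":-1,"delta_pos":[0,15,0],"turn":[0,0,0]},{"grip":-1,"delta_pos":[0,30,0],"turn":[0,0,0]},{"grip":-1,"delta_pos":[0,45,0],"turn":[0,0,0]},{"grip":-1,"delta_pos":[0,50,0],"turn":[0,0,0]},{"grip":-1,"delta_pos":[0,50,0],"turn":[0,0,0]},{"grip":-1,"delta_pos":[0,50,0],"turn":[0,0,0]}]' 40
python3 -c "
from h import *
plan(465.4,-388.4,96,-4.1)"
```

```text
time_s: 46.08
eef_pos: [537.0, -128.6, 168.2]
eef_rot: [-0.707, 0.026, -0.025, 0.707]
ft_force: [-0.0, 0.3, -1.0]
opening: 0.153
time_s: 46.75
eef_pos: [465.1, -362.9, 168.2]
eef_rot: [-0.707, 0.027, -0.026, 0.707]
ft_force: [0.3, 0.6, -0.8]
opening: 0.152
time_s: 47.42
eef_pos: [466.5, -359.6, 118.2]
eef_rot: [-0.706, 0.025, -0.025, 0.707]
ft_force: [-0.9, -0.7, -0.3]
opening: 0.15
t 47.4 pos [ 466.5 -359.6  118.2] yaw -4.04 F [-0.9 -0.7 -0.3] op 12.7 mm
 delta [1.0, 22.1, -28.8] turn [-0.001, 0.001, -0.001]
```

```bash
python3 -m pendant '[{"grip":-1,"delta_pos":[0,0,-12],"turn":[0,0,0]},{"grip":-1,"delta_pos":[0.3,0,-25],"turn":[0,0,0]},{"grip":-1,"delta_pos":[1.5,0,-28.5],"turn":[0,0,0]},{"grip":-1,"delta_pos":[1.5,5,-28.5],"turn":[0,0,0]},{"grip":-1,"delta_pos":[1.5,14,-28.5],"turn":[0,0,0]},{"grip":-1,"delta_pos":[1.5,20,-28.5],"turn":[0,0,0]},{"grip":-1,"delta_pos":[1.5,22,-28.5],"turn":[0,0,0]},{"grip":-1,"delta_pos":[1.5,22,-28.5],"turn":[0,0,0]}]' 40
python3 -m pendant '[{"grip":-1,"delta_pos":[0,0,0],"turn":[0,0,0]},{"grip":-1,"delta_pos":[0,0,0],"turn":[0,0,0]},{"grip":-1,"delta_pos":[0,0,0],"turn":[0,0,0]},{"grip":-1,"delta_pos":[0,0,0],"turn":[0,0,0]},{"grip":-1,"delta_pos":[0,0,0],"turn":[0,0,0]},{"grip":-1,"delta_pos":[0,0,0],"turn":[0,0,0]},{"grip":-1,"delta_pos":[0,0,0],"turn":[0,0,0]},{"grip":-1,"delta_pos":[0,0,0],"turn":[0,0,0]}]' 40
python3 -c "
from h import *
plan(466,-388.6,85.5,-4.1)
im=arm.grab_frame('scene');cv2.imwrite('pics/s12.png',cv2.resize(im[180:320,130:290],None,fx=4,fy=4,interpolation=cv2.INTER_CUBIC))"
```

```text
time_s: 48.08
eef_pos: [465.0, -388.1, 95.1]
eef_rot: [-0.706, 0.026, -0.024, 0.707]
ft_force: [-1.1, -0.2, -0.5]
opening: 0.152
time_s: 48.75
eef_pos: [466.0, -389.4, 96.8]
eef_rot: [0.707, -0.025, 0.025, -0.707]
ft_force: [0.5, -0.3, -0.9]
opening: 0.151
t 48.8 pos [ 466.  -389.4   96.8] yaw -4.11 F [ 0.5 -0.3 -0.9] op 12.9 mm
 delta [-0.0, 11.3, 0.8] turn [0.0, -0.0, 0.0]
```

View pics/s12.png

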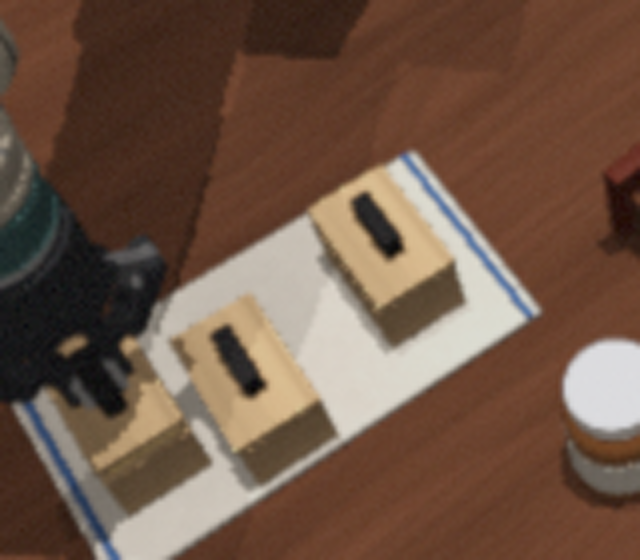

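Two lids sit flush, and the third hovers over the left box at zoom (130,430). Lower it.

```bash
python3 -m pendant '[{"grip":-1,"delta_pos":[0,1,0.8],"turn":[0,0,0]},{"grip":-1,"delta_pos":[0,3,0.8],"turn":[0,0,0]},{"grip":-1,"delta_pos":[0,5,0.8],"turn":[0,0,0]},{"grip":-1,"delta_pos":[0,7,0.8],"turn":[0,0,0]},{"grip":-1,"delta_pos":[0,9,0.8],"turn":[0,0,0]},{"grip":-1,"delta_pos":[0,10.5,0.8],"turn":[0,0,0]},{"grip":-1,"delta_pos":[0,10.5,0.8],"turn":[0,0,0]},{"grip":-1,"delta_pos":[0,10.5,0.8],"turn":[0,0,0]}]' 40
python3 -m pendant '[{"grip":-1,"delta_pos":[0,0,0],"turn":[0,0,0]},{"grip":-1,"delta_pos":[0,0,0],"turn":[0,0,0]},{"grip":-1,"delta_pos":[0,1,0],"turn":[0,0,0]},{"grip":-1,"delta_pos":[0,2,0],"turn":[0,0,0]},{"grip":-1,"delta_pos":[0,2.5,0],"turn":[0,0,0]},{"grip":-1,"delta_pos":[0,2.5,0],"turn":[0,0,0]},{"grip":-1,"delta_pos":[0,2.5,0],"turn":[0,0,0]},{"grip":-1,"delta_pos":[0,2.5,0],"turn":[0,0,0]}]' 40
python3 -c "
from h import *
plan(466,-388.6,85.5,-4.1)"
```

```text
time_s: 49.47
eef_pos: [465.9, -388.5, 86.0]
eef_rot: [-0.707, 0.025, -0.025, 0.707]
ft_force: [0.4, 0.5, -0.5]
opening: 0.146
time_s: 50.13
eef_pos: [466.1, -388.7, 84.1]
eef_rot: [0.707, -0.025, 0.025, -0.707]
ft_force: [-1.8, 1.7, 3.1]
opening: 0.155
t 50.1 pos [ 466.1 -388.7   84.1] yaw -4.11 F [-1.8  1.7  3.1] op 13.2 mm
 delta [-0.2, -1.4, 0.1] turn [0.0, -0.0, 0.0]
```

Contact (3 N up). Release and retreat, high over the board toward the knob.

```bash
python3 -m pendant '[{"grip":-1,"delta_pos":[0,0,0],"turn":[0,0,0]},{"grip":-0.7,"delta_pos":[0,-0.5,0],"turn":[0,0,0]},{"grip":-0.6,"delta_pos":[0,-0.8,0],"turn":[0,0,0]},{"grip":-0.4,"delta_pos":[0,-1.5,0],"turn":[0,0,0]},{"grip":-0.2,"delta_pos":[0,-2,0],"turn":[0,0,0]},{"grip":-0.1,"delta_pos":[0,-3,0],"turn":[0,0,0]},{"grip":-0.1,"delta_pos":[0,-10,0],"turn":[0,0,0]},{"grip":-0.1,"delta_pos":[0,-25,0],"turn":[0,0,0]}]' 40
python3 -m pendant '[{"grip":-0.1,"delta_pos":[0,-30,0],"turn":[0,0,0]},{"grip":0,"delta_pos":[0,-60,0],"turn":[0,0,0]},{"grip":0,"delta_pos":[0,-80,25],"turn":[0,0,0]},{"grip":0,"delta_pos":[0,-80,60],"turn":[0,-0.05,0]},{"grip":0,"delta_pos":[0,-80,100],"turn":[0,-0.1,0]},{"grip":0,"delta_pos":[0,-80,140],"turn":[0,-0.1,0]},{"grip":0,"delta_pos":[0,-80,180],"turn":[0,-0.1,0]},{"grip":0,"delta_pos":[0,-80,220],"turn":[0,-0.1,0]}]' 40
python3 -m pendant '[{"grip":0,"delta_pos":[0,0,40],"turn":[0,0,0]},{"grip":0,"delta_pos":[0,0,80],"turn":[0,0,0]},{"grip":0,"delta_pos":[0,0,120],"turn":[0,0,0]},{"grip":0,"delta_pos":[0,0,150],"turn":[0,0,0]},{"grip":0,"delta_pos":[0,0,170],"turn":[0,0,0]},{"grip":0,"delta_pos":[0,0,175],"turn":[0,0,0]},{"grip":0,"delta_pos":[0,0,175],"turn":[0,0,0]},{"grip":0,"delta_pos":[0,0,175],"turn":[0,0,0]}]' 40
python3 -c "
from h import *
plan(507.7,59.5,150,1.6)
im=arm.grab_frame('top');cv2.imwrite('pics/t13.png',im)
for p in ((480,-206),(502,-321),(466,-388)): print(up_rect(im,proj('top',(*p,66)),66,(8,50,190),(38,200,255),r=30))
cv2.imwrite('pics/t13c.png',cv2.resize(im[80:260,240:480],None,fx=3,fy=3,interpolation=cv2.INTER_CUBIC))
im=arm.grab_frame('scene');cv2.imwrite('pics/s13.png',cv2.resize(im[180:320,130:290],None,fx=4,fy=4,interpolation=cv2.INTER_CUBIC))"
```

```text
time_s: 50.8
eef_pos: [464.7, -387.2, 107.2]
eef_rot: [-0.706, 0.027, -0.024, 0.708]
ft_force: [0.6, 0.4, 0.9]
opening: 0.45
time_s: 51.47
eef_pos: [481.7, -167.5, 189.5]
eef_rot: [0.707, 0.01, -0.009, -0.707]
ft_force: [0.8, 0.1, -0.1]
opening: 0.498
time_s: 52.13
eef_pos: [477.2, 5.4, 189.1]
eef_rot: [0.707, 0.01, -0.01, -0.707]
ft_force: [0.3, -0.0, -0.4]
opening: 0.502
t 52.1 pos [477.2   5.4 189.1] yaw 1.63 F [ 0.3 -0.  -0.4] op 42.7 mm
 delta [32.0, 39.1, 53.2] turn [0.001, 0.001, 0.001]
(array([ 480.3, -205.2]), 90.2, 56.0, -4.3)
(array([ 502.2, -320.7]), 90.2, 56.9, -5.5)
(array([ 466.5, -387.3]), 90.3, 54.5, -3.1)
```

View pics/t13c.png

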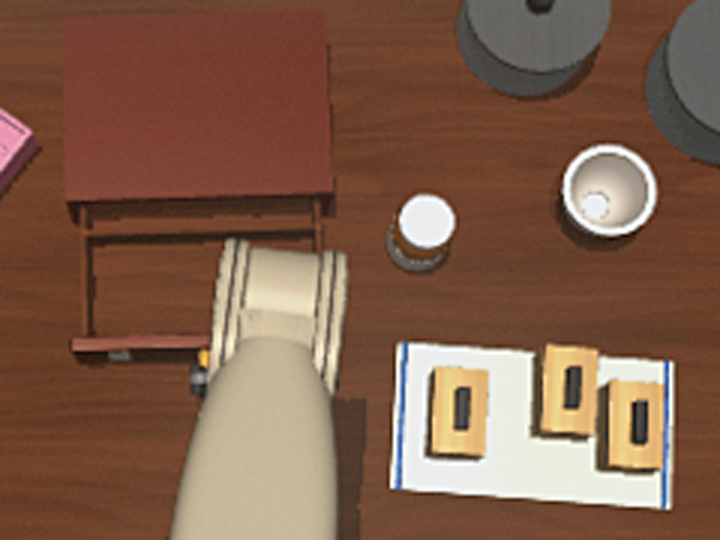

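View pics/s13.png

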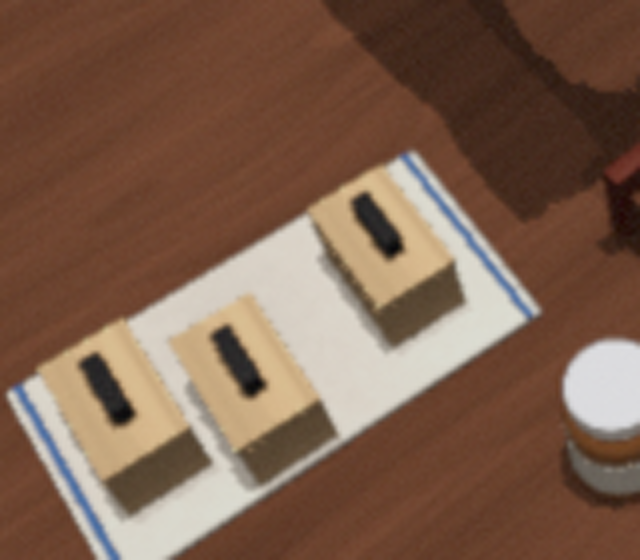

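All three lids look flush in both views. Now grip the knob and push the drawer home.

```bash
python3 -m pendant '[{"grip":0.2,"delta_pos":[10,0,18],"turn":[0,0,0]},{"grip":0.2,"delta_pos":[24,5,40],"turn":[0,0,0]},{"grip":0.2,"delta_pos":[31,15,51],"turn":[0,0,0]},{"grip":0.2,"delta_pos":[32,30,53],"turn":[0,0,0]},{"grip":0.2,"delta_pos":[32,50,53],"turn":[0,0,0]},{"grip":0.2,"delta_pos":[32,65,53],"turn":[0,0,0]},{"grip":0.2,"delta_pos":[32,75,53],"turn":[0,0,0]},{"grip":0.2,"delta_pos":[32,80,53],"turn":[0,0,0]}]' 60
python3 -m pendant '[{"grip":0.2,"delta_pos":[0,0,0],"turn":[0,0,0]},{"grip":0.2,"delta_pos":[0,0,0],"turn":[0,0,0]},{"grip":0.2,"delta_pos":[0,0,0],"turn":[0,0,0]},{"grip":0.2,"delta_pos":[0,0,0],"turn":[0,0,0]},{"grip":0.2,"delta_pos":[0,0,0],"turn":[0,0,0]},{"grip":0.2,"delta_pos":[0,0,0],"turn":[0,0,0]},{"grip":0.2,"delta_pos":[0,0,0],"turn":[0,0,0]},{"grip":0.2,"delta_pos":[0,0,0],"turn":[0,0,0]}]' 60
python3 -c "
from h import *
plan(507,59.5,55,1.6)"
```

```text
time_s: 52.9
eef_pos: [506.0, 58.9, 106.6]
eef_rot: [0.707, 0.008, -0.011, -0.707]
ft_force: [-0.3, -0.6, 1.0]
opening: 0.6
time_s: 53.57
eef_pos: [507.5, 59.7, 109.0]
eef_rot: [0.707, 0.01, -0.01, -0.707]
ft_force: [0.2, 0.2, 0.4]
opening: 0.601
t 53.6 pos [507.5  59.7 109. ] yaw 1.62 F [0.2 0.2 0.4] op 51.0 mm
 delta [-0.5, 54.0, -0.2] turn [0.0, 0.0, 0.0]
```

```bash
python3 -m pendant '[{"grip":0.2,"delta_pos":[0,7,0],"turn":[0,0,0]},{"grip":0.2,"delta_pos":[0,17,0],"turn":[0,0,0]},{"grip":0.2,"delta_pos":[0,27,0],"turn":[0,0,0]},{"grip":0.2,"delta_pos":[0,37,0],"turn":[0,0,0]},{"grip":0.2,"delta_pos":[0,46,0],"turn":[0,0,0]},{"grip":0.2,"delta_pos":[0,52,0],"turn":[0,0,0]},{"grip":0.2,"delta_pos":[0,54,0],"turn":[0,0,0]},{"grip":0.2,"delta_pos":[0,54,0],"turn":[0,0,0]}]' 60
python3 -m pendant '[{"grip":0.1,"delta_pos":[0,0,0],"turn":[0,0,0]},{"grip":-0.1,"delta_pos":[0,0,0],"turn":[0,0,0]},{"grip":-0.3,"delta_pos":[0,0,0],"turn":[0,0,0]},{"grip":-1,"delta_pos":[0,0,0],"turn":[0,0,0]},{"grip":-1,"delta_pos":[0,0,0],"turn":[0,0,0]},{"grip":-1,"delta_pos":[0,0,0],"turn":[0,0,0]},{"grip":-1,"delta_pos":[0,0,0],"turn":[0,0,0]},{"grip":-1,"delta_pos":[0,0,0],"turn":[0,0,0]}]' 60
python3 -m pendant '[{"grip":-1,"delta_pos":[5,0,0],"turn":[0,0,0]},{"grip":-1,"delta_pos":[15,0,0],"turn":[0,0,0]},{"grip":-1,"delta_pos":[27,0,0],"turn":[0,0,0]},{"grip":-1,"delta_pos":[39,0,0],"turn":[0,0,0]},{"grip":-1,"delta_pos":[51,0,0],"turn":[0,0,0]},{"grip":-1,"delta_pos":[63,0,0],"turn":[0,0,0]},{"grip":-1,"delta_pos":[75,0,0],"turn":[0,0,0]},{"grip":-1,"delta_pos":[87,0,0],"turn":[0,0,0]}]' 60
python3 -c "
from h import *
plan(650,63.5,57,1.6)"
```

```text
time_s: 54.23
eef_pos: [506.6, 59.7, 53.7]
eef_rot: [-0.707, -0.009, 0.011, 0.707]
ft_force: [-0.4, -0.1, -0.3]
opening: 0.6
time_s: 54.9
eef_pos: [508.3, 59.0, 55.7]
eef_rot: [0.708, 0.01, -0.009, -0.706]
ft_force: [0.2, -3.7, 5.9]
opening: 0.3
time_s: 55.57
eef_pos: [595.3, 62.0, 55.7]
eef_rot: [0.707, 0.01, -0.01, -0.707]
ft_force: [-1.8, -1.9, 6.3]
opening: 0.3
t 55.6 pos [595.3  62.   55.7] yaw 1.61 F [-1.8 -1.9  6.3] op 25.5 mm
 delta [54.8, -1.3, 0.0] turn [0.0, 0.0, 0.001]
```

```bash
python3 -m pendant '[{"grip":-1,"delta_pos":[10,0,0],"turn":[0,0,0]},{"grip":-1,"delta_pos":[20,0,0],"turn":[0,0,0]},{"grip":-1,"delta_pos":[30,0,0],"turn":[0,0,0]},{"grip":-1,"delta_pos":[39,0,0],"turn":[0,0,0]},{"grip":-1,"delta_pos":[46,0,0],"turn":[0,0,0]},{"grip":-1,"delta_pos":[51,0,0],"turn":[0,0,0]},{"grip":-1,"delta_pos":[55,0,0],"turn":[0,0,0]},{"grip":-1,"delta_pos":[57,0,0],"turn":[0,0,0]}]' 60
python3 -m pendant '[{"grip":-1,"delta_pos":[1,0,0],"turn":[0,0,0]},{"grip":-1,"delta_pos":[2,0,0],"turn":[0,0,0]},{"grip":-1,"delta_pos":[3,0,0],"turn":[0,0,0]},{"grip":-1,"delta_pos":[3,0,0],"turn":[0,0,0]},{"grip":-1,"delta_pos":[3,0,0],"turn":[0,0,0]},{"grip":-1,"delta_pos":[3,0,0],"turn":[0,0,0]},{"grip":-1,"delta_pos":[3,0,0],"turn":[0,0,0]},{"grip":-1,"delta_pos":[3,0,0],"turn":[0,0,0]}]' 60
```

```text
time_s: 56.23
eef_pos: [652.5, 63.9, 55.7]
eef_rot: [-0.707, -0.011, 0.009, 0.707]
ft_force: [-1.4, -0.4, 5.7]
opening: 0.296
time_s: 56.9
eef_pos: [652.9, 63.9, 55.7]
eef_rot: [-0.707, -0.009, 0.011, 0.707]
ft_force: [-5.4, -0.7, 10.1]
opening: 0.297
```

```bash
python3 -m pendant '[{"grip":-1,"delta_pos":[1,0,0],"turn":[0,0,0]},{"grip":-1,"delta_pos":[2,0,0],"turn":[0,0,0]},{"grip":-1,"delta_pos":[2,0,0],"turn":[0,0,0]},{"grip":-1,"delta_pos":[2,0,0],"turn":[0,0,0]},{"grip":-1,"delta_pos":[0,0,0],"turn":[0,0,0]},{"grip":-1,"delta_pos":[-1.5,0,0],"turn":[0,0,0]},{"grip":-1,"delta_pos":[-2,0,0],"turn":[0,0,0]},{"grip":-1,"delta_pos":[-2,0,0],"turn":[0,0,0]}]' 60
python3 -m pendant '[{"grip":-0.2,"delta_pos":[0,0,0],"turn":[0,0,0]},{"grip":0,"delta_pos":[0,0,0],"turn":[0,0,0]},{"grip":0.2,"delta_pos":[0,0,0],"turn":[0,0,0]},{"grip":0.2,"delta_pos":[0,0,0],"turn":[0,0,0]},{"grip":0.2,"delta_pos":[0,-20,0],"turn":[0,0,0]},{"grip":0.2,"delta_pos":[0,-55,0],"turn":[0,0,0]},{"grip":0.2,"delta_pos":[0,-95,0],"turn":[0,0,0]},{"grip":0.2,"delta_pos":[0,-130,0],"turn":[0,0,0]}]' 60
python3 -m pendant '[{"grip":0.2,"delta_pos":[-40,0,0],"turn":[0,0,0]},{"grip":0.2,"delta_pos":[-80,0,0],"turn":[0,0,0]},{"grip":0.2,"delta_pos":[-115,0,20],"turn":[0,0,0]},{"grip":0.2,"delta_pos":[-145,0,45],"turn":[0,0,0]},{"grip":0.2,"delta_pos":[-165,0,75],"turn":[0,0,0]},{"grip":0.2,"delta_pos":[-180,0,105],"turn":[0,0,0]},{"grip":0.2,"delta_pos":[-190,0,125],"turn":[0,0,0]},{"grip":0.2,"delta_pos":[-190,0,130],"turn":[0,0,0]}]' 60
python3 -m pendant '[{"grip":0.2,"delta_pos":[0,0,10],"turn":[0,0,0]},{"grip":0.2,"delta_pos":[0,0,10],"turn":[0,0,0]},{"grip":0.2,"delta_pos":[0,0,10],"turn":[0,0,0]},{"grip":0.2,"delta_pos":[0,0,10],"turn":[0,0,0]},{"grip":0.2,"delta_pos":[0,0,10],"turn":[0,0,0]},{"grip":0.2,"delta_pos":[0,0,10],"turn":[0,0,0]},{"grip":0.2,"delta_pos":[0,0,10],"turn":[0,0,0]},{"grip":0.2,"delta_pos":[0,0,10],"turn":[0,0,0]}]' 60
python3 - <<'E'
from h import *
im=arm.grab_frame('top');cv2.imwrite('pics/t14.png',im)
sc=arm.grab_frame('scene');cv2.imwrite('pics/s14.png',sc)
for p in ((480,-206),(502,-321),(466,-388)): print(up_rect(im,proj('top',(*p,66)),66,(8,50,190),(38,200,255),r=30))
def knob(i,uv):
    r=30;u,v=uv;c=cv2.resize(i[v-r:v+r,u-r:u+r],None,fx=4,fy=4,interpolation=cv2.INTER_CUBIC)
    m=cv2.inRange(cv2.cvtColor(c,cv2.COLOR_BGR2HSV),(16,150,100),(30,255,255))
    m=cv2.morphologyEx(m,cv2.MORPH_OPEN,np.ones((17,17)))
    ys,xs=np.nonzero(m); p=(u-r+(xs.mean()+.5)/4-.5,v-r+(ys.mean()+.5)/4-.5)
    return ray("top",*p,60)
print(knob(im,(307,163)),knob(cv2.imread("pics/top0.png"),(307,163)))
E
```

```text
time_s: 57.57
eef_pos: [652.8, 63.9, 55.7]
eef_rot: [-0.707, -0.01, 0.009, 0.707]
ft_force: [-0.3, -1.2, 6.5]
opening: 0.298
time_s: 58.23
eef_pos: [651.9, 63.9, 185.8]
eef_rot: [-0.707, -0.01, 0.01, 0.707]
ft_force: [0.5, 0.1, -0.6]
opening: 0.599
time_s: 58.9
eef_pos: [455.9, 190.6, 184.4]
eef_rot: [-0.707, -0.011, 0.012, 0.707]
ft_force: [-0.2, -1.1, -0.7]
opening: 0.601
time_s: 59.57
eef_pos: [458.6, 198.0, 184.7]
eef_rot: [0.707, 0.01, -0.01, -0.707]
ft_force: [0.1, 0.4, -0.1]
opening: 0.595
(array([ 480.3, -205.2]), 90.2, 56.0, -4.3)
(array([ 502.2, -320.7]), 90.2, 56.9, -5.5)
(array([ 466.5, -387.3]), 90.3, 54.5, -3.1)
[656.84060062  64.64882016  60.        ] [653.88785334  64.6396555   60.        ]
```

View pics/t14.png

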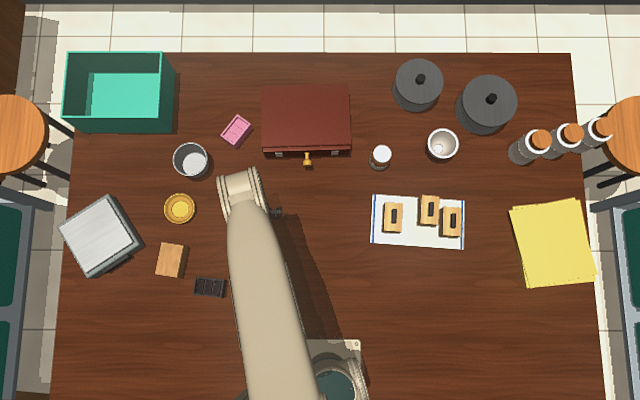

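View pics/s14.png

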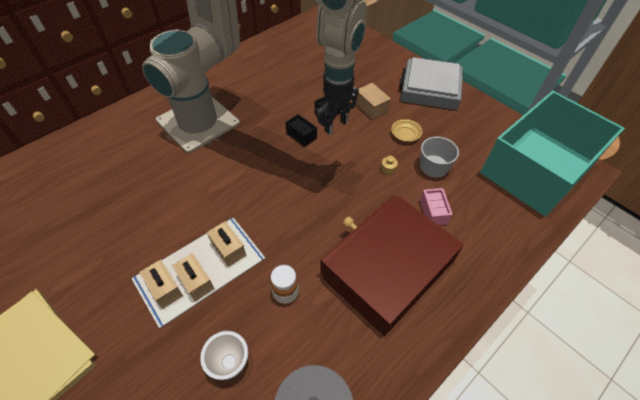

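```bash
python3 -c "
from h import *
print(arm.get_obs()['time_s'],arm.close_job())"
```

```text
the job is handed in; nothing more can be done
59.6667 None
```

I handed the job in at 59.7 s: all three dose boxes stand on the board, each with a lid on top, and the drawer is shut. `close_job` gives no verdict, so what follows is from my own last checks.

- **Boxes:** the middle box got knocked about 40 mm aside, apparently while I was fetching the third box. It stayed fully on the board, so I left it there and lidded it where it stood.
- **Lids:** in the last top view each lid is within about 1.6 mm of its box centre and turned under 0.02 rad (limits 6 mm and 0.08 rad). The box positions in that comparison were measured before lidding. No spare lid was left over.
- **Drawer:** I pulled it until it came up hard against its stop (25 N). Pushing it home moved it 144.6 mm to firm resistance.
- **Other objects:** nothing else appears to have moved, judged by eye from the pictures; I did not measure it. The gripper hid the brass weight in the last top view, and the scene view shows it in place.
- **Checks that disagreed:**
    - The outward pull measured only 142 mm, against 145 mm of full travel. The knob also ended up 3 mm further in than it started, so the drawer was probably slightly open at the beginning.
    - The first box's length read 92 mm instead of 90 mm, so I put its lid 0.6 mm off the measured centre to allow for that.

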